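# Set out the polishing laps by size for the gauge

## Task

Set the four lens-polishing laps out on the tray in order of diameter for checking on the dial gauge: one centred on each rubber rest, the smallest on the rest nearest the gauge and the largest at the far end. Keep them upright and set them down rather than dropping them, and leave the gauge and the bottle where they stand.

Things in the scene. Friction and masses are not known exactly. Their poses are not given: they have to be found in the camera images.
- lap_38: Loose lens-polishing lap, the smallest of four: upright round aluminium block, diameter 38 mm, straight side 28 mm high, then a shallow dome with a grey pad (top at 31 mm); about 100 g. It starts upright on the bench (z = 0), nearer the robot than the tray. Origin: centre of its flat underside, z up. Grip its straight side from above, at any yaw.
- lap_48: Loose lens-polishing lap, the second smallest of four: upright round aluminium block, diameter 48 mm, straight side 28 mm high, then a shallow dome with a grey pad (top at 32 mm); about 160 g. It starts upright on the bench (z = 0), nearer the robot than the tray. Origin: centre of its flat underside, z up. Grip its straight side from above, at any yaw.
- lap_58: Loose lens-polishing lap, the second largest of four: upright round aluminium block, diameter 58 mm, straight side 28 mm high, then a shallow dome with a grey pad (top at 33 mm); about 230 g. It starts upright on the bench (z = 0), nearer the robot than the tray. Origin: centre of its flat underside, z up. Grip its straight side from above, at any yaw.
- lap_68: Loose lens-polishing lap, the largest of four: upright round aluminium block, diameter 68 mm, straight side 28 mm high, then a shallow dome with a grey pad (top at 33 mm); about 310 g. It starts upright on the bench (z = 0), nearer the robot than the tray. Origin: centre of its flat underside, z up. Grip its straight side from above, at any yaw.
- rest_1: Fixed round black rubber rest, diameter 76 mm, 3 mm thick, at the left end of the row (largest y). The four lie about 105 mm apart along a fixed aluminium tray (430 x 100 x 8 mm high) that lies along y, turned up to 8 degrees. Origin: centre of its underside, 8 mm above the bench; its top is at 11 mm. Its y axis runs along the tray, x across.
- rest_2: Fixed round black rubber rest, diameter 76 mm, 3 mm thick, second from the left. The four lie about 105 mm apart along a fixed aluminium tray (430 x 100 x 8 mm high) that lies along y, turned up to 8 degrees. Origin: centre of its underside, 8 mm above the bench; its top is at 11 mm. Its y axis runs along the tray, x across.
- rest_3: Fixed round black rubber rest, diameter 76 mm, 3 mm thick, third from the left. The four lie about 105 mm apart along a fixed aluminium tray (430 x 100 x 8 mm high) that lies along y, turned up to 8 degrees. Origin: centre of its underside, 8 mm above the bench; its top is at 11 mm. Its y axis runs along the tray, x across.
- rest_4: Fixed round black rubber rest, diameter 76 mm, 3 mm thick, at the right end of the row (smallest y). The four lie about 105 mm apart along a fixed aluminium tray (430 x 100 x 8 mm high) that lies along y, turned up to 8 degrees. Origin: centre of its underside, 8 mm above the bench; its top is at 11 mm. Its y axis runs along the tray, x across.
- gauge: Dial gauge on a stand, standing on the bench just beyond one end of the tray, left or right: grey base 110 x 80 x 14 mm, steel column, round dial of 58 mm facing away from the robot, 174 mm tall, 1.8 kg, loose. Origin: centre of the underside of the base. The end of the tray nearest to it is the gauge end. Not to be moved.
- bottle: White cleaner bottle with a grey cap, diameter 54 mm, 150 mm tall, loose, standing on the bench just beyond the other end of the tray. Origin: centre of its underside. Not to be moved.

How it is judged:
By the outcome, as a careful person would: the job done as asked, in the order asked, and still so for the second after the job is handed in, with the robot touching nothing.
It also fails if it takes over 80 s, if anything falls off the work surface, if the arm or the gripper's body presses on something with over 40 N, if the wrist force passes 120 N, or if a joint passes its speed limit or range.

## Robot

A 6-joint arm with a two-finger parallel gripper is mounted at the origin on the work surface. World frame = base frame: x ahead of the robot, y to its left, z up, the work surface at z = 0. Lengths are in m, angles in rad, forces in N, time in s.
With the tool pointing down it reaches from about 0.375 to 0.9 m from the base axis. Payload 3.1 kg.
Tool frame: the origin (TCP) lies on the centre line of the jaws, within the pads' length; the fingertips stand 14 mm ahead of it and the grasp point (between the pads) lies 5 mm behind it; z points along the fingers, y is the line along which they close (so a half turn about z gives the same grasp; the last joint's range is limited). The gripper opens to 87 mm and grips with 3 to 60 N. Pads are 19 mm wide; open, the fingers measure 117 mm over their backs; the gripper's body (75 mm by 190 mm) begins 51 mm behind the grasp point.
Start: joints at [-1.45, 0.527, 1.433, -0, 1.181, -0.178], TCP at [0.185, -0.597, 0.209] pointing down, gripper open.
Joint ranges: [-3.08, 3.08], [-0.75, 2.2], [0.22, 2.44], [-1.43, 4.57], [0, 2.65], [-2.85, 2.85]. Speed limits (rad/s): [2.79, 2.79, 3.14, 3.14, 3.14, 3.14].

## Interface

Orientations are given as a unit quaternion [x, y, z, w].
In Python, from rig import robot gives the robot as it stands.
- The arm moves only by the tool move_arm, never from a script. Its argument "commands" is a list of rows, each an object with "hand": the finger opening in cm, from 0 to 8.7; "travel": the shift along the tool's x, y, z in cm, a list of three; "twist": the turn, a rotation vector about the tool's x, y, z in degrees, a list of three. In form: [{"hand": hand, "travel": [dx, dy, dz], "twist": [wx, wy, wz]}, ...]. A call has 1 to 5 rows; each row shifts and turns the commanded pose from where the row before left it, along the tool's axes as they then stand; what a row does not reach is not made up. A row lasts 1/12 s, in which the tool goes at most 41.7 mm and 7.16 degrees, less where a joint would pass 70% of its speed; a pose out of reach is approached as far as the arm can. A call is refused whole if a number of a shift passes 4.17 or a number of a turn 7.16, either way. A call with a gripper value outside its range is refused whole. The fingers move at their own pace and stop on an object; "force" is the grip in N (left out, the last holds). Time passes only in rows, so rows that do not move let the fingers close. It gives the time, the measured TCP pose, the force, the opening and the grip force at its end, in the units of the state.
- robot.get_obs(): the state, without advancing time (a new reading comes with each control period).
- robot.camera(name): name is "side" or "top" or "wrist"; returns a dict with "frame" (384x512x3 uint8, red, green, blue), "fov_y" (degrees; the focal length in pixels is half the picture's height over the tangent of half this angle, whatever the lens; pixels are square), "cx", "cy" (the principal point, pixels), "extrinsics" (4x4, takes a point from camera to world coordinates); the wrist camera has in their place "T_tool_cam" (4x4, takes a point from camera to tool coordinates, whose origin is the TCP and whose axes are the flange's). Camera axes: x right, y down, z forward; pixel columns grow to the right and rows downward; lengths in m; the calibration is good to about 2 mm. A picture is of the moment at which its call begins: read the wrist's pose just before it. There is no depth.
- robot.hand_in(): hands the job in; it is judged then, once.
The state is a dict: "time": time; "q": joint angles; "joint_velocities": joint speeds; "joint_torque": joint torques, N m; "position": TCP position; "tool_rot": TCP orientation; "ft_force": force on the tool from outside, world axes, zero at the start; "moment": the same for the moment, N m; "grip_width": finger opening in m; "grip_force": force on a finger pad.
Only numpy, scipy, OpenCV 4.12 (cv2) and the standard library are available. Lean on these libraries where they do the work, as an engineer would, in place of code of your own. Each camera call takes 0.05 s, during which the arm holds its last target. There are 200 camera calls.

## Working session

There is one attempt and no reset: what is moved stays moved. The work goes in short steps, Python scripts to look and compute and a tool call to move; the robot and the scene stay as the last step left them, time stands still between calls to the robot, and variables do not carry over. Pictures are saved under pics/ and viewed, at most 14 in all, crops included, and the job is handed in when it is done.

Besides the shell and the picture viewer there is one more tool, called after ">>>" by a JSON object that holds its "name" and its "arguments". move_arm: Moves the arm, as the interface text tells. Its arguments: {"type":"object","properties":{"commands":{"type":"array"},"force":{"type":"number"}},"required":["commands"]}

```bash
mkdir -p pics; ls; python3 - <<'E'
from rig import robot
import cv2,numpy as np
o=robot.get_obs(); print(o['time'],o['position'],o['tool_rot'],o['grip_width'])
for n in ['top','side']:
    c=robot.camera(n); cv2.imwrite(f'pics/{n}0.png',c['frame'][:,:,::-1]); print(n,c['fov_y'],c['cx'],c['cy'],np.round(c['extrinsics'],4).tolist())
    np.save(f'{n}0.npy',c,allow_pickle=True)
c=robot.camera('wrist');print(np.round(c['T_tool_cam'],4).tolist(),c['fov_y'])
E
```

```text
pics
0.0 [ 0.18452555 -0.59634726  0.2076702 ] [ 9.88780718e-01  1.49370439e-01  1.69589883e-05 -1.07894613e-03] 0.08702349121994125
top 51.63567643272636 252.47028419408238 189.91859287116523 [[-0.0147, -0.9914, 0.1298, 0.4578], [-0.9999, 0.0142, -0.0049, 0.038], [0.003, -0.1298, -0.9915, 0.9133], [0.0, 0.0, 0.0, 1.0]]
side 49.09583753057794 249.3984823245351 196.71438620096018 [[0.9846, -0.1003, 0.1435, 0.423], [-0.1737, -0.4551, 0.8733, -0.7646], [-0.0223, -0.8848, -0.4655, 0.4676], [0.0, 0.0, 0.0, 1.0]]
[[-0.0004, -0.9626, -0.271, 0.0735], [1.0, -0.0007, 0.001, -0.0], [-0.0011, -0.271, 0.9626, -0.176], [0.0, 0.0, 0.0, 1.0]] 66.35879215891138
```

View pics/top0.png

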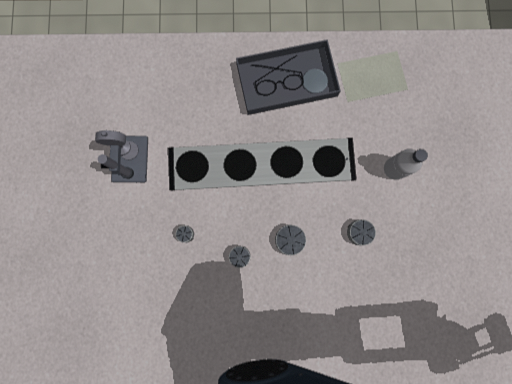

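View pics/side0.png

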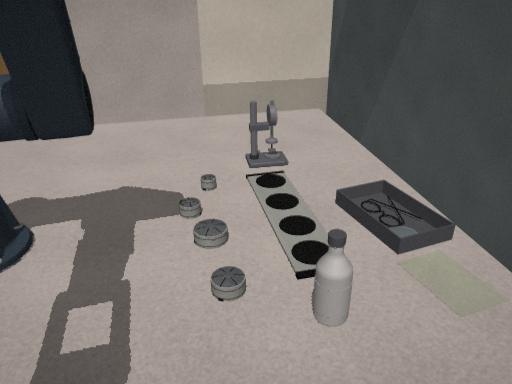

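Top view: the gauge is at the left (125,158), so the left rest is nearest it. The rests are at about (192,166), (240,165), (286,162) and (329,161). The laps are at (184,234) for 38, (239,257) for 48, (290,240) for 68 and (362,232) for 58, and the bottle is at the right. The side view shows the same layout.

```bash
cat > h.py <<'E'
import numpy as np,cv2
def rays(c,px,T=None):
    T=c['extrinsics'] if T is None else T
    px=np.atleast_2d(px).astype(float); f=c['frame'].shape[0]/2/np.tan(np.radians(c['fov_y'])/2)
    d=np.c_[(px[:,0]-c['cx'])/f,(px[:,1]-c['cy'])/f,np.ones(len(px))]@T[:3,:3].T
    return T[:3,3],d/np.linalg.norm(d,axis=1)[:,None]
def plane(c,px,z,T=None):
    o,d=rays(c,px,T); return o+d*((z-o[2])/d[:,2:])
def tri(o1,d1,o2,d2):
    A=np.c_[d1,-d2]; s=np.linalg.lstsq(A,o2-o1,rcond=None)[0]
    a,b=o1+s[0]*d1,o2+s[1]*d2; return (a+b)/2,np.linalg.norm(a-b)
def blobs(mask,lo,hi):
    cs,_=cv2.findContours(mask.astype(np.uint8),cv2.RETR_EXTERNAL,cv2.CHAIN_APPROX_NONE)
    return [c for c in cs if lo<cv2.contourArea(c)<hi]
def cen(c):
    m=cv2.moments(c); return np.array([m['m10']/m['m00'],m['m01']/m['m00']])
E
python3 - <<'E'
from h import *
t=np.load('top0.npy',allow_pickle=True).item(); s=np.load('side0.npy',allow_pickle=True).item()
C={}
for n,c,roi in [('top',t,(165,130,360,195)),('side',s,(240,165,345,272))]:
    g=c['frame'].max(2); m=np.zeros_like(g); x0,y0,x1,y1=roi; m[y0:y1,x0:x1]=(g[y0:y1,x0:x1]<40)
    m=cv2.morphologyEx(m,cv2.MORPH_OPEN,np.ones((5,5),np.uint8))
    b=blobs(m,100,2500); C[n]=[cen(k) for k in b]
    print(n,[(np.round(cen(k),1).tolist(),cv2.contourArea(k)) for k in b])
C['top'].sort(key=lambda p:p[0]); C['side'].sort(key=lambda p:p[1])
for a,b in zip(C['top'],C['side']):
    p,e=tri(*[k[0] if k.ndim>1 else k for r in (rays(t,a),rays(s,b)) for k in r]); print(np.round(p,4),round(e,4),np.round(plane(t,a,.011)[0],4),np.round(plane(s,b,.011)[0],4))
a=cv2.resize(t['frame'][210:275,165:385],None,fx=3.6,fy=3.6,interpolation=cv2.INTER_CUBIC)
b=cv2.resize(s['frame'][165:305,165:265],None,fx=2.4,fy=2.4,interpolation=cv2.INTER_CUBIC)
o=np.zeros((234+336,792,3),np.uint8); o[:234]=a; o[234:,:240]=b
cv2.imwrite('pics/crop1.png',o[:,:,::-1])
E
```

```text
top [([191.9, 166.2], 711.5), ([239.6, 164.6], 713.5), ([286.3, 161.6], 704.0), ([328.6, 161.0], 712.5)]
side [([308.8, 251.4], 571.5), ([297.0, 225.2], 489.0), ([281.9, 201.1], 346.0), ([269.9, 180.3], 265.0)]
[0.6321 0.1732 0.0088] 0.0028 [0.633  0.1727 0.011 ] [0.6296 0.1683 0.011 ]
[0.6354 0.0628 0.0067] 0.0017 [0.6354 0.0626 0.011 ] [0.6325 0.055  0.011 ]
[ 0.6408 -0.0459  0.0066] 0.0018 [ 0.6408 -0.0456  0.011 ] [ 0.6378 -0.0529  0.011 ]
[ 0.6383 -0.1435  0.0088] 0.0062 [ 0.6409 -0.1437  0.011 ] [ 0.6339 -0.1469  0.011 ]
```

View pics/crop1.png

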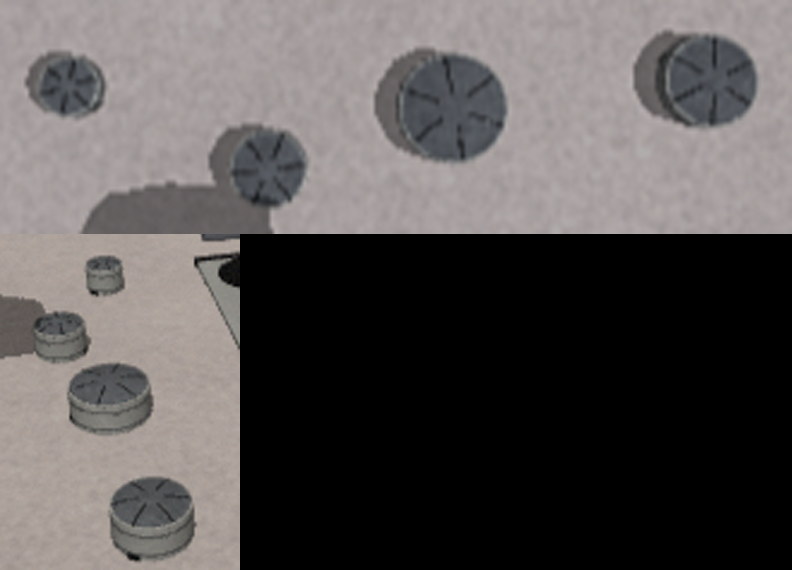

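The crop shows the bluish pads clearly, e.g. 68 at crop (452,107) and 58 at (711,80). I'll use a blueness mask to get the pad centres in both views.

```bash
python3 - <<'E'
from h import *
t=np.load('top0.npy',allow_pickle=True).item(); s=np.load('side0.npy',allow_pickle=True).item()
C={}
for n,c,roi in [('top',t,(165,210,385,275)),('side',s,(165,165,265,305))]:
    f=c['frame'].astype(int); d=f[:,:,2]-f[:,:,0]; m=np.zeros(d.shape,np.uint8); x0,y0,x1,y1=roi; m[y0:y1,x0:x1]=(d[y0:y1,x0:x1]>4)
    m=cv2.morphologyEx(m,cv2.MORPH_CLOSE,np.ones((5,5),np.uint8))
    m=cv2.morphologyEx(m,cv2.MORPH_OPEN,np.ones((3,3),np.uint8))
    C[n]=[cv2.fitEllipse(cv2.convexHull(k)) for k in blobs(m,40,2500)]
    print(n,[(np.round(e[0],1).tolist(),np.round(e[1],1).tolist()) for e in C[n]])
T=sorted(C['top'],key=lambda p:p[0][0]); S=sorted(C['side'],key=lambda p:p[0][1])
for a,b in zip(T,S):
    (o1,d1),(o2,d2)=rays(t,a[0]),rays(s,b[0]); p,e=tri(o1,d1[0],o2,d2[0]); print(np.round(p,4),round(e,4),np.round(plane(t,a[0],.030)[0],4),np.round(plane(s,b[0],.03)[0],4))
E
```

```text
top [([239.3, 256.5], [19.9, 20.1]), ([183.6, 233.5], [14.9, 15.6]), ([290.5, 239.6], [28.7, 29.3]), ([362.5, 232.2], [23.4, 24.7])]
side [([228.1, 277.4], [16.7, 29.1]), ([210.0, 227.4], [14.3, 28.3]), ([189.8, 202.9], [6.1, 15.5])]
[ 0.4529  0.1999 -0.046 ] 0.0545 [0.4784 0.1874 0.03  ] [0.4253 0.0558 0.03  ]
[ 0.4447  0.0654 -0.0424] 0.0418 [0.4264 0.0648 0.03  ] [ 0.4594 -0.0549  0.03  ]
[ 0.4753 -0.0617 -0.0924] 0.0268 [ 0.4614 -0.0486  0.03  ] [ 0.4743 -0.2161  0.03  ]
```

>>> {"name": "move_arm", "arguments": {"commands": [{"hand": 8.7, "travel": [0, 0, 0], "twist": [0, 0, -7]}, {"hand": 8.7, "travel": [0, 0, 0], "twist": [0, 0, -7]}, {"hand": 8.7, "travel": [0, 0, 0], "twist": [0, 0, -7]}, {"hand": 8.7, "travel": [0, 0, 0], "twist": [0, 0, -7]}, {"hand": 8.7, "travel": [0, 0, 0], "twist": [0, 0, -7]}]}}

```text
time: 0.57
position: [0.1845, -0.5968, 0.2082]
tool_rot: [0.897, 0.442, 0.0, -0.0]
ft_force: [0.7, -0.2, 0.0]
grip_width: 0.0871
grip_force: 0.0
```

>>> {"name": "move_arm", "arguments": {"commands": [{"hand": 8.7, "travel": [0, 0, 0], "twist": [0, 0, -7]}, {"hand": 8.7, "travel": [0, 0, 0], "twist": [0, 0, -7]}, {"hand": 8.7, "travel": [0, 0, 0], "twist": [0, 0, -7]}, {"hand": 8.7, "travel": [0, 0, 0], "twist": [0, 0, -7]}, {"hand": 8.7, "travel": [0, 0, 0], "twist": [0, 0, -7]}]}}

```text
time: 0.98
position: [0.1845, -0.5968, 0.2082]
tool_rot: [0.722, 0.692, 0.0, -0.0]
ft_force: [0.3, 0.6, -0.4]
grip_width: 0.0868
grip_force: 0.0
```

>>> {"name": "move_arm", "arguments": {"commands": [{"hand": 8.7, "travel": [0, 0, 0], "twist": [0, 0, -2.8]}, {"hand": 8.7, "travel": [3.4, 2.2, 0], "twist": [0, 0, 0]}, {"hand": 8.7, "travel": [3.4, 2.2, 0], "twist": [0, 0, 0]}, {"hand": 8.7, "travel": [3.4, 2.2, 0], "twist": [0, 0, 0]}, {"hand": 8.7, "travel": [3.4, 2.2, 0], "twist": [0, 0, 0]}]}}

```text
time: 1.4
position: [0.273, -0.4595, 0.2082]
tool_rot: [0.708, 0.707, 0.0, -0.0]
ft_force: [0.5, 1.0, 0.0]
grip_width: 0.087
grip_force: 0.0
```

>>> {"name": "move_arm", "arguments": {"commands": [{"hand": 8.7, "travel": [3.4, 2.2, 0], "twist": [0, 0, 0]}, {"hand": 8.7, "travel": [3.4, 2.2, 0], "twist": [0, 0, 0]}, {"hand": 8.7, "travel": [3.4, 2.2, 0], "twist": [0, 0, 0]}, {"hand": 8.7, "travel": [3.4, 2.2, 0], "twist": [0, 0, 0]}, {"hand": 8.7, "travel": [3.4, 2.2, 0], "twist": [0, 0, 0]}]}}

```text
time: 1.82
position: [0.3833, -0.2893, 0.2086]
tool_rot: [0.707, 0.707, 0.0, -0.0]
ft_force: [0.3, -0.4, -0.1]
grip_width: 0.087
grip_force: 0.0
```

>>> {"name": "move_arm", "arguments": {"commands": [{"hand": 8.7, "travel": [3.4, 2.2, 0], "twist": [0, 0, 0]}, {"hand": 8.7, "travel": [3.4, 2.2, 0], "twist": [0, 0, 0]}, {"hand": 8.7, "travel": [3.4, 2.2, 0], "twist": [0, 0, 0]}, {"hand": 8.7, "travel": [0, 0, 0], "twist": [0, 0, 0]}, {"hand": 8.7, "travel": [0, 0, 0], "twist": [0, 0, 0]}]}}

```text
time: 2.23
position: [0.4494, -0.1871, 0.2085]
tool_rot: [0.705, 0.709, -0.0, -0.0]
ft_force: [0.0, -0.5, -0.1]
grip_width: 0.0868
grip_force: 0.0
```

```bash
cat >> h.py <<'E'
from scipy.spatial.transform import Rotation as R
def pose(o):
    T=np.eye(4); T[:3,:3]=R.from_quat(o['tool_rot']).as_matrix(); T[:3,3]=o['position']; return T
def look(robot,name):
    o=robot.get_obs(); c=robot.camera('wrist'); c['T']=pose(o)@c['T_tool_cam']; c['o']=o
    np.save(name+'.npy',c,allow_pickle=True); cv2.imwrite('pics/'+name+'.png',c['frame'][:,:,::-1]); return c
def togo(o,target,heading=90):
    "tool-frame travel (cm) and twist (deg) to a world position, pointing down, tool x at heading"
    T=pose(o); h=np.radians(heading); G=np.array([[np.cos(h),np.sin(h),0],[np.sin(h),-np.cos(h),0],[0,0,-1]])
    return np.round((T[:3,:3].T@(np.array(target)-T[:3,3]))*100,2),np.round(R.from_matrix(T[:3,:3].T@G).as_rotvec(degrees=True),2)
E
python3 - <<'E'
from h import *; from rig import robot
c=look(robot,'w1'); o=c['o']; print(o['time'],o['position'],o['q'],togo(o,(.52,.10,.21)))
E
```

```text
2.2333 [ 0.4493753  -0.18707047  0.20851665] [-6.24362914e-01  3.42909654e-01  1.77090857e+00 -2.95863380e-04
  1.02823329e+00 -6.29107559e-01] (array([28.67,  7.2 , -0.15]), array([-0.03, -0.  ,  0.28]))
```

View pics/w1.png

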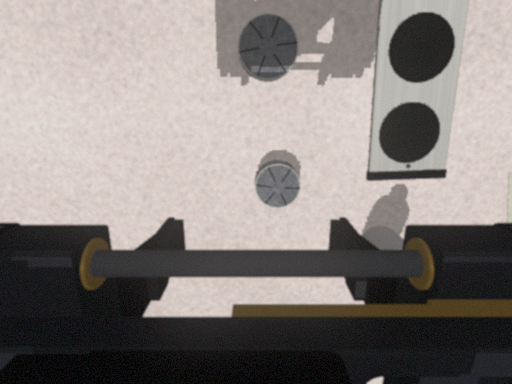

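w1: lap 58 is at (278,185), lap 68 at (268,47), and rests 4 and 3 are at (409,132) and (422,47). The jaws cover the lower half of the picture. I'll take two more wrist views further along y.

>>> {"name": "move_arm", "arguments": {"commands": [{"hand": 8.7, "travel": [3, 1, 0], "twist": [0, 0, 0]}, {"hand": 8.7, "travel": [3, 1, 0], "twist": [0, 0, 0]}, {"hand": 8.7, "travel": [3, 1, 0], "twist": [0, 0, 0]}, {"hand": 8.7, "travel": [0, 0, 0], "twist": [0, 0, 0]}, {"hand": 8.7, "travel": [0, 0, 0], "twist": [0, 0, 0]}]}}

```text
time: 2.7
position: [0.4785, -0.0997, 0.2085]
tool_rot: [0.707, 0.707, -0.0, 0.0]
ft_force: [-0.0, -0.3, 1.2]
grip_width: 0.0873
grip_force: 0.0
```

```bash
python3 - <<'E'
from h import *; from rig import robot
c=look(robot,'w2'); print(c['o']['position'])
E
```

```text
[ 0.47852098 -0.09971539  0.20854211]
```

>>> {"name": "move_arm", "arguments": {"commands": [{"hand": 8.7, "travel": [3.4, 0, 0], "twist": [0, 0, 0]}, {"hand": 8.7, "travel": [3.4, 0, 0], "twist": [0, 0, 0]}, {"hand": 8.7, "travel": [3.4, 0, 0], "twist": [0, 0, 0]}, {"hand": 8.7, "travel": [0, 0, 0], "twist": [0, 0, 0]}, {"hand": 8.7, "travel": [0, 0, 0], "twist": [0, 0, 0]}]}}

```text
time: 3.17
position: [0.4786, 0.0021, 0.2086]
tool_rot: [0.707, 0.707, -0.0, 0.0]
ft_force: [0.8, -0.8, 0.3]
grip_width: 0.087
grip_force: 0.0
```

```bash
cat > meas.py <<'E'
from h import *
def find(c):
    f=c['frame'].astype(int); out=[]
    k=np.ones((5,5),np.uint8)
    m=(f.max(2)<45).astype(np.uint8); m[215:]=0; m=cv2.morphologyEx(m,cv2.MORPH_OPEN,k)
    for b in blobs(m,1000,9000):
        e=cv2.fitEllipse(cv2.convexHull(b))
        x,y,w,h=cv2.boundingRect(b)
        if e[1][0]/e[1][1]>.75 and y>0 and y+h<215: out.append(('rest',e))
    m=((f[:,:,2]-f[:,:,0]>4)&(f.max(2)<150)&(f.max(2)>25)).astype(np.uint8); m[222:]=0
    m=cv2.morphologyEx(cv2.morphologyEx(m,cv2.MORPH_CLOSE,k),cv2.MORPH_OPEN,k)
    for b in blobs(m,300,9000):
        e=cv2.fitEllipse(cv2.convexHull(b)); x,y,w,h=cv2.boundingRect(b)
        if e[1][0]/e[1][1]>.75 and y>0: out.append(('lap',e))
    return out
def report(c):
    fx=c['frame'].shape[0]/2/np.tan(np.radians(c['fov_y'])/2)
    for n,e in find(c):
        z=.011 if n=='rest' else .030
        p=plane(c,e[0],z,c['T'])[0]; r=np.linalg.norm(p-c['T'][:3,3])
        print(n,np.round(e[0],1),'diam mm',np.round(np.array(e[1])*r/fx*1000,1),'xyz',np.round(p,4))
E
python3 - <<'E'
from meas import *; from rig import robot
look(robot,'w3')
im=[]
for n in ['w1','w2','w3']:
    c=np.load(n+'.npy',allow_pickle=True).item(); print(n,np.round(c['o']['position'],4),c['o']['time']); report(c); 
    a=c['frame'].copy(); [cv2.ellipse(a,e,(255,0,0),1) for _,e in find(c)]; im.append(a[:235])
cv2.imwrite('pics/w23.png',np.vstack(im[1:])[:,:,::-1])
E
```

```text
w1 [ 0.4494 -0.1871  0.2085] 2.2333
rest [424.2  40.6] diam mm [80.1 89.7] xyz [ 0.642  -0.0399  0.011 ]
lap [276.8 185.4] diam mm [44.9 50.1] xyz [ 0.4741 -0.2091  0.03  ]
w2 [ 0.4785 -0.0997  0.2085] 2.7
lap [241.9 126.7] diam mm [61.1 63.1] xyz [ 0.4606 -0.0499  0.03  ]
w3 [0.4786 0.0021 0.2086] 3.1667
lap [242.6 207.6] diam mm [56.2 59.2] xyz [ 0.4602 -0.0497  0.03  ]
```

View pics/w23.png

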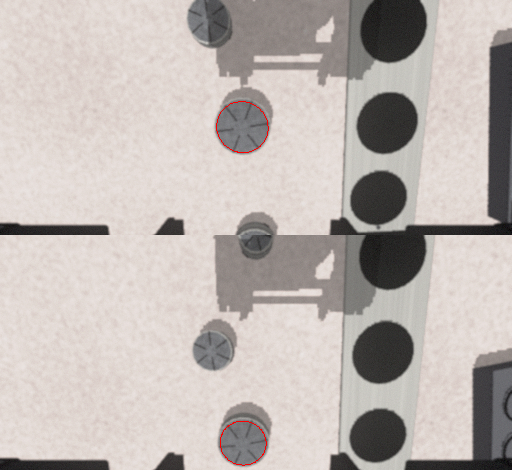

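w2 (upper half) shows laps 48 at (209,20), 68 at (242,127) and 58 at (257,230), with rests at (393,25), (387,122) and (378,197). w3 (lower half) shows 38 at (256,5), 48 at (213,115), 68 at (242,207), and rests at (383,117) and (378,200). The masks missed several of these, so I'll check the colours.

```bash
python3 - <<'E'
from h import *
c=np.load('w3.npy',allow_pickle=True).item()['frame']; print([c[y,x].tolist() for x,y in [(383,117),(378,200),(345,117),(360,160),(218,118),(207,112),(213,98),(213,130),(218,88),(245,212),(250,50)]])
E
sed -i 's/f.max(2)<45/f.max(2)<75/; s/f\[:,:,2\]-f\[:,:,0\]>4/f[:,:,2]-f[:,:,0]>1/' meas.py
python3 - <<'E'
from meas import *
for n in ['w1','w2','w3']:
    c=np.load(n+'.npy',allow_pickle=True).item(); print(n); report(c)
E
```

```text
[[50, 51, 49], [48, 50, 52], [202, 201, 197], [201, 199, 193], [104, 103, 106], [126, 126, 130], [120, 122, 125], [100, 99, 98], [142, 132, 128], [124, 126, 127], [143, 135, 131]]
w1
rest [409. 132.] diam mm [78.8 89.9] xyz [ 0.6397 -0.1442  0.011 ]
rest [421.2  46.8] diam mm [ 87.6 104.2] xyz [ 0.6396 -0.0465  0.011 ]
lap [277.2 185.6] diam mm [49.6 52. ] xyz [ 0.4746 -0.2093  0.03  ]
lap [267.7  45.6] diam mm [68.1 75.6] xyz [ 0.4604 -0.0494  0.03  ]
w2
rest [386.9 122.5] diam mm [77.5 87.1] xyz [ 0.6398 -0.0462  0.011 ]
lap [241.8 126.3] diam mm [62.8 65.1] xyz [ 0.4605 -0.0495  0.03  ]
w3
rest [382.7 117. ] diam mm [77.2 87.3] xyz [0.6341 0.0623 0.011 ]
lap [242.8 207.1] diam mm [58.  62.1] xyz [ 0.4605 -0.049   0.03  ]
lap [498.1 176.7] diam mm [135.5 162.1] xyz [ 0.7778 -0.0091  0.03  ]
lap [211.5 115.6] diam mm [43.2 45.1] xyz [0.4253 0.0646 0.03  ]
```

>>> {"name": "move_arm", "arguments": {"commands": [{"hand": 8.7, "travel": [-2.5, -0.9, 0], "twist": [0, 0, 0]}, {"hand": 8.7, "travel": [-2.6, -0.9, 2], "twist": [0, 0, 0]}, {"hand": 8.7, "travel": [0, 0, 3.5], "twist": [0, 0, 0]}, {"hand": 8.7, "travel": [0, 0, 3.5], "twist": [0, 0, 0]}, {"hand": 8.7, "travel": [0, 0, 3], "twist": [0, 0, 0]}], "force": 20}}

```text
time: 3.63
position: [0.461, -0.0515, 0.0875]
tool_rot: [0.709, 0.705, 0.0, 0.001]
ft_force: [0.2, -0.1, -0.5]
grip_width: 0.0872
grip_force: 0.0
```

>>> {"name": "move_arm", "arguments": {"commands": [{"hand": 8.7, "travel": [0, 0, 0], "twist": [0, 0, 0]}, {"hand": 8.7, "travel": [0, 0, 0], "twist": [0, 0, 0]}, {"hand": 8.7, "travel": [0, 0, 0], "twist": [0, 0, 0]}]}}

```text
time: 3.88
position: [0.4619, -0.0498, 0.0896]
tool_rot: [0.708, 0.706, 0.0, 0.001]
ft_force: [0.2, -0.1, 0.3]
grip_width: 0.0867
grip_force: 0.0
```

```bash
python3 - <<'E'
from h import *; from rig import robot
o=robot.get_obs(); print(o['position'],togo(o,(.4605,-.0492,.018)))
E
```

```text
[ 0.46187821 -0.04977816  0.08962868] (array([ 0.06, -0.15,  7.16]), array([ 0.11,  0.05, -0.13]))
```

>>> {"name": "move_arm", "arguments": {"commands": [{"hand": 8.7, "travel": [0, -0.1, 2.5], "twist": [0, 0, 0]}, {"hand": 8.7, "travel": [0, 0, 2.5], "twist": [0, 0, 0]}, {"hand": 8.7, "travel": [0, 0, 1.4], "twist": [0, 0, 0]}, {"hand": 8.7, "travel": [0, 0, 0.7], "twist": [0, 0, 0]}, {"hand": 8.7, "travel": [0, 0, 0], "twist": [0, 0, 0]}]}}

```text
time: 4.3
position: [0.4607, -0.0487, 0.0181]
tool_rot: [0.707, 0.707, 0.0, 0.001]
ft_force: [0.7, 0.7, 0.2]
grip_width: 0.087
grip_force: 0.0
```

>>> {"name": "move_arm", "arguments": {"commands": [{"hand": 6, "travel": [0, 0, 0], "twist": [0, 0, 0]}, {"hand": 6, "travel": [0, 0, 0], "twist": [0, 0, 0]}, {"hand": 6, "travel": [0, 0, 0], "twist": [0, 0, 0]}, {"hand": 6, "travel": [0, 0, 0], "twist": [0, 0, 0]}, {"hand": 6, "travel": [0, 0, 0], "twist": [0, 0, 0]}], "force": 25}}

```text
time: 4.72
position: [0.4602, -0.0483, 0.0183]
tool_rot: [0.707, 0.707, 0.0, 0.001]
ft_force: [-0.4, 0.1, -0.2]
grip_width: 0.0632
grip_force: 0.0
```

```bash
python3 - <<'E'
from h import *; from rig import robot
o=robot.get_obs(); print(o['position'],o['ft_force'],o['grip_width'],o['grip_force'],togo(o,(.6397,-.1442,.09)))
E
```

```text
[ 0.46024821 -0.04832314  0.01831099] [-0.39721659  0.06957177 -0.18794382] 0.06316878457535471 0.0 (array([-9.59, 17.96, -7.14]), array([ 0.07,  0.03, -0.02]))
```

```bash
python3 - <<'E'
from h import *; from rig import robot
o=robot.get_obs(); print(o['grip_width'],o['grip_force'])
c=look(robot,'w4'); s=robot.camera('side'); cv2.imwrite('pics/s4.png',cv2.resize(s['frame'][150:330,120:320],None,fx=2.5,fy=2.5)[:,:,::-1])
E
```

```text
0.06316878457535471 0.0
```

View pics/s4.png

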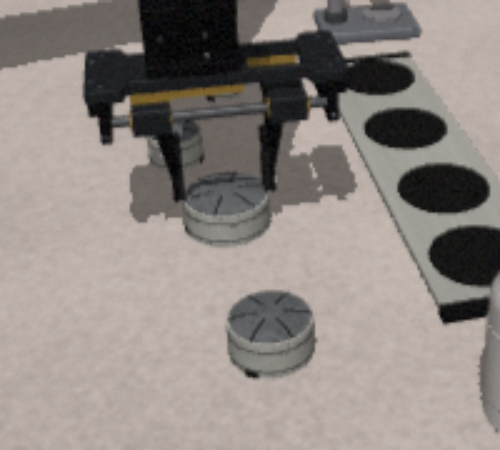

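The side crop shows the fingertips at crop (180,198) and (271,190), behind the lap, whose dome is at (226,193). The lap therefore sits at a smaller y than the jaws. I'll check where it is now.

```bash
python3 - <<'E'
from meas import *; from rig import robot
s=np.load('side0.npy',allow_pickle=True).item()
print('tips',np.round(plane(s,[(192,229),(228.4,226)],.006),4), 'dome',np.round(plane(s,[(120+226/2.5,150+193/2.5)],.03),4))
report(np.load('w4.npy',allow_pickle=True).item())
t=robot.camera('top'); cv2.imwrite('pics/t4.png',np.hstack([cv2.resize(t['frame'][190:290,220:390],None,fx=2.3,fy=2.3),cv2.resize(np.load('w4.npy',allow_pickle=True).item()['frame'][100:300,100:400],(345,230))])[:,:,::-1])
E
```

```text
tips [[ 0.4242 -0.0144  0.006 ]
 [ 0.4997 -0.0185  0.006 ]] dome [[ 0.4603 -0.0543  0.03  ]]
lap [258.8 222.8] diam mm [46.7 58.9] xyz [ 0.4609 -0.0422  0.03  ]
lap [507.5 190.2] diam mm [24.8 30.8] xyz [ 0.606  -0.0219  0.03  ]
```

View pics/t4.png

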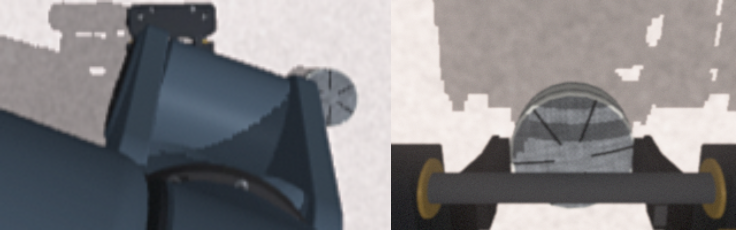

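The wrist crop shows the lap centred between the jaws, and its rim hides the fingertips in the side view. The fingers may still have been closing at that reading, so I'll wait.

>>> {"name": "move_arm", "arguments": {"commands": [{"hand": 5, "travel": [0, 0, 0], "twist": [0, 0, 0]}, {"hand": 5, "travel": [0, 0, 0], "twist": [0, 0, 0]}, {"hand": 5, "travel": [0, 0, 0], "twist": [0, 0, 0]}], "force": 25}}

```text
time: 5.12
position: [0.4598, -0.0482, 0.0176]
tool_rot: [0.707, 0.707, -0.0, -0.0]
ft_force: [-0.6, -0.4, 0.3]
grip_width: 0.052
grip_force: 0.0
```

```bash
python3 - <<'E'
from h import *; from rig import robot
o=robot.get_obs(); print(o['grip_width'],o['grip_force'],o['q'])
c=look(robot,'w5'); s=robot.camera('side'); np.save('s5.npy',s,allow_pickle=True)
cv2.imwrite('pics/s5.png',np.hstack([cv2.resize(s['frame'][170:260,160:260],(400,360)),cv2.resize(c['frame'][100:310,130:380],(400,360))])[:,:,::-1])
E
```

```text
0.05196908171749543 0.0 [-3.46872079e-01  6.67474735e-01  1.98116261e+00  1.69310040e-05
  4.93117838e-01 -3.46530038e-01]
```

View pics/s5.png

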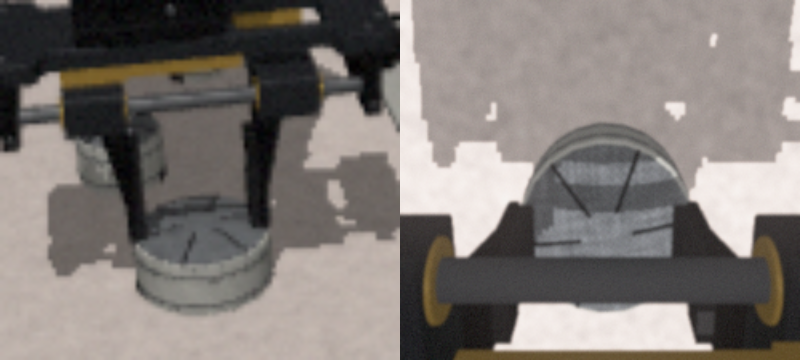

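```bash
python3 - <<'E'
from h import *
c=np.load('w5.npy',allow_pickle=True).item(); s=np.load('s5.npy',allow_pickle=True).item()
o,d=rays(c,[(205,220),(311,220)],c['T_tool_cam'])
for zt in (-.02,0,.014,.03): print('wrist->tool',zt,np.round((o+d*((zt-o[2])/d[:,2:])).ravel(),4))
o,d=rays(s,[(194.5,230),(224.5,226)])
for y in (-.058,-.048,-.0385): print('side y',y,np.round((o+d*((y-o[1])/d[:,1:2])).ravel(),4))
# lap silhouettes: pad centre rim heights by tri top0/w2
t=np.load('top0.npy',allow_pickle=True).item(); s0=np.load('side0.npy',allow_pickle=True).item(); w=[np.load(f'w{i}.npy',allow_pickle=True).item() for i in (1,2,3)]
def T(a,b): print(np.round(tri(a[0],a[1][0],b[0],b[1][0])[0],4))
pad=[rays(w[0],(267.7,45.6),w[0]['T']),rays(w[1],(241.8,126.3),w[1]['T']),rays(w[2],(242.8,207.1),w[2]['T'])]
T(pad[0],pad[2]);T(pad[1],pad[2]);T(pad[1],rays(t,(290.5,239.6)));T(pad[1],rays(s0,(210,227.4)));T(rays(t,(290.5,239.6)),rays(s0,(210,227.4)))
rs=[rays(w[0],(421.2,46.8),w[0]['T']),rays(w[1],(386.9,122.5),w[1]['T'])];T(*rs);T(rs[1],rays(t,(286.3,161.6)))
E
```

```text
wrist->tool -0.02 [ 0.0113 -0.03   -0.02    0.0113  0.0304 -0.02  ]
wrist->tool 0 [ 0.0033 -0.0337  0.      0.0032  0.0344  0.    ]
wrist->tool 0.014 [-0.0024 -0.0364  0.014  -0.0024  0.0371  0.014 ]
wrist->tool 0.03 [-0.0088 -0.0394  0.03   -0.0088  0.0403  0.03  ]
side y -0.058 [ 0.4288 -0.058   0.0299  0.4879 -0.058   0.0315]
side y -0.048 [ 0.4288 -0.048   0.0237  0.4888 -0.048   0.0253]
side y -0.0385 [ 0.4289 -0.0385  0.0179  0.4897 -0.0385  0.0194]
[ 0.4604 -0.0493  0.0292]
[ 0.4604 -0.0496  0.0283]
[ 0.4612 -0.0484  0.0387]
[ 0.46   -0.0497  0.0268]
[ 0.4606 -0.049   0.0264]
[ 0.6405 -0.0462  0.0094]
[ 0.6418 -0.0463  0.0066]
```

Three checks agree that the fingertips end about 14 mm behind the TCP, not 14 mm ahead of it:
- Wrist rays to the tips at the known 87 mm opening give tool z of about -14 mm.
- Wrist rays at the current opening give about -12 mm.
- The side view puts the tips at z of about 25–30 mm.

The jaws closed just above the lap without touching it. I'll open again and go about 21 mm lower, watching the force.

>>> {"name": "move_arm", "arguments": {"commands": [{"hand": 8.7, "travel": [0, 0, -0.3], "twist": [0, 0, 0]}, {"hand": 8.7, "travel": [0, 0, 0], "twist": [0, 0, 0]}, {"hand": 8.7, "travel": [0, 0, 0], "twist": [0, 0, 0]}, {"hand": 8.7, "travel": [0, 0, 0], "twist": [0, 0, 0]}, {"hand": 8.7, "travel": [0, 0, 0], "twist": [0, 0, 0]}]}}

```text
time: 5.63
position: [0.4598, -0.0482, 0.0207]
tool_rot: [0.707, 0.707, -0.0, -0.0]
ft_force: [-0.7, -0.6, -0.8]
grip_width: 0.076
grip_force: 0.0
```

>>> {"name": "move_arm", "arguments": {"commands": [{"hand": 8.7, "travel": [0, 0, 0], "twist": [0, 0, 0]}, {"hand": 8.7, "travel": [0, 0, 0], "twist": [0, 0, 0]}, {"hand": 8.7, "travel": [0, 0, 0], "twist": [0, 0, 0]}]}}

```text
time: 5.88
position: [0.4598, -0.0482, 0.0206]
tool_rot: [0.707, 0.707, -0.0, -0.0]
ft_force: [-0.1, 0.0, 0.1]
grip_width: 0.0861
grip_force: 0.0
```

```bash
python3 - <<'E'
from h import *; from rig import robot
c=look(robot,'w6'); o=c['o'];print(o['position'],o['grip_width'],togo(o,(.4605,-.0492,-.004)))
cv2.imwrite('pics/w6c.png',c['frame'][60:330,60:430,::-1])
E
```

```text
[ 0.45979308 -0.04818412  0.02060241] 0.08609591777359109 (array([-0.1 ,  0.07,  2.46]), array([-0.01, -0.  , -0.02]))
```

View pics/w6c.png

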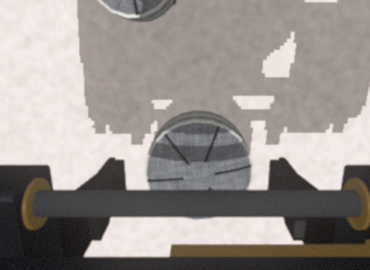

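w6: the lap is centred at crop (200,163), between open jaws at crop columns 123 and 270. I'll descend slowly.

>>> {"name": "move_arm", "arguments": {"commands": [{"hand": 8.7, "travel": [-0.1, 0.1, 0.7], "twist": [0, 0, 0]}, {"hand": 8.7, "travel": [0, 0, 0.7], "twist": [0, 0, 0]}, {"hand": 8.7, "travel": [0, 0, 0.6], "twist": [0, 0, 0]}, {"hand": 8.7, "travel": [0, 0, 0.3], "twist": [0, 0, 0]}, {"hand": 8.7, "travel": [0, 0, 0], "twist": [0, 0, 0]}]}}

```text
time: 6.35
position: [0.4601, -0.049, -0.0034]
tool_rot: [0.707, 0.707, -0.0, -0.001]
ft_force: [-0.1, -0.8, 0.2]
grip_width: 0.087
grip_force: 0.0
```

>>> {"name": "move_arm", "arguments": {"commands": [{"hand": 5.5, "travel": [0, 0, 0], "twist": [0, 0, 0]}, {"hand": 5.5, "travel": [0, 0, 0], "twist": [0, 0, 0]}, {"hand": 5.5, "travel": [0, 0, 0], "twist": [0, 0, 0]}, {"hand": 5.5, "travel": [0, 0, 0], "twist": [0, 0, 0]}, {"hand": 5.5, "travel": [0, 0, 0], "twist": [0, 0, 0]}], "force": 25}}

```text
time: 6.77
position: [0.461, -0.0493, -0.0021]
tool_rot: [0.707, 0.707, 0.0, 0.0]
ft_force: [0.2, 0.8, 0.2]
grip_width: 0.0671
grip_force: 25.0
```

```bash
python3 - <<'E'
from h import *; from rig import robot
o=robot.get_obs(); print(o['position'],o['grip_width'],o['grip_force'],o['ft_force'],togo(o,(.6397,-.1442,.07)))
E
```

```text
[ 0.46102771 -0.04925023 -0.00212022] 0.0671429980379907 24.999935925006866 [0.22966616 0.81133788 0.22071428] (array([-9.49, 17.87, -7.2 ]), array([ 0.03,  0.01, -0.02]))
```

The grip holds the 68 lap: opening 67 mm, 25 N. Lift and carry it to rest 4.

>>> {"name": "move_arm", "arguments": {"commands": [{"hand": 5.5, "travel": [0, 0, -1], "twist": [0, 0, 0]}, {"hand": 5.5, "travel": [0, 0, -2.5], "twist": [0, 0, 0]}, {"hand": 5.5, "travel": [-0.5, 1, -2.5], "twist": [0, 0, 0]}, {"hand": 5.5, "travel": [-1.5, 2.9, -1.2], "twist": [0, 0, 0]}, {"hand": 5.5, "travel": [-1.7, 3.2, 0], "twist": [0, 0, 0]}], "force": 30}}

```text
time: 7.18
position: [0.5316, -0.0856, 0.0731]
tool_rot: [0.707, 0.707, 0.0, 0.001]
ft_force: [0.6, -0.1, -2.4]
grip_width: 0.0667
grip_force: 30.0
```

>>> {"name": "move_arm", "arguments": {"commands": [{"hand": 5.5, "travel": [-1.7, 3.2, 0], "twist": [0, 0, 0]}, {"hand": 5.5, "travel": [-1.7, 3.2, 0], "twist": [0, 0, 0]}, {"hand": 5.5, "travel": [-1.4, 2.6, 0], "twist": [0, 0, 0]}, {"hand": 5.5, "travel": [-1, 1.8, 0], "twist": [0, 0, 0]}, {"hand": 5.5, "travel": [0, 0, 0], "twist": [0, 0, 0]}]}}

```text
time: 7.6
position: [0.6447, -0.1475, 0.0707]
tool_rot: [0.708, 0.706, 0.001, 0.004]
ft_force: [1.0, 0.0, -1.3]
grip_width: 0.0668
grip_force: 30.0
```

>>> {"name": "move_arm", "arguments": {"commands": [{"hand": 5.5, "travel": [0, 0, 0], "twist": [0, 0, 0]}, {"hand": 5.5, "travel": [0, 0, 0], "twist": [0, 0, 0]}, {"hand": 5.5, "travel": [0, 0, 0], "twist": [0, 0, 0]}]}}

```text
time: 7.85
position: [0.6378, -0.1432, 0.0694]
tool_rot: [0.707, 0.707, -0.001, -0.001]
ft_force: [0.2, 0.6, -2.4]
grip_width: 0.0671
grip_force: 30.0
```

```bash
python3 - <<'E'
from meas import *; from rig import robot
c=look(robot,'w7'); o=c['o']; print(o['position'],o['grip_width'],o['grip_force'],o['ft_force'],togo(o,(.6397,-.1442,.0095)))
report(c)
E
```

```text
[ 0.63782574 -0.14317784  0.06935895] 0.06714367087842922 29.999484345316887 [ 0.15259403  0.56375    -2.4202024 ] (array([-0.11,  0.2 ,  5.99]), array([-0.17, -0.07, -0.01]))
rest [261.4 188.6] diam mm [54.2 67.5] xyz [ 0.6411 -0.1354  0.011 ]
rest [260.9  73. ] diam mm [79.5 85.1] xyz [ 0.6404 -0.0458  0.011 ]
```

>>> {"name": "move_arm", "arguments": {"commands": [{"hand": 5.5, "travel": [-0.1, 0.2, 2], "twist": [0, 0, 0]}, {"hand": 5.5, "travel": [0, 0, 2], "twist": [0, 0, 0]}, {"hand": 5.5, "travel": [0, 0, 1.2], "twist": [0, 0, 0]}, {"hand": 5.5, "travel": [0, 0, 0.5], "twist": [0, 0, 0]}, {"hand": 5.5, "travel": [0, 0, 0.2], "twist": [0, 0, 0]}]}}

```text
time: 8.32
position: [0.6405, -0.1446, 0.0095]
tool_rot: [0.707, 0.707, -0.001, -0.001]
ft_force: [0.1, -0.4, -2.7]
grip_width: 0.0664
grip_force: 30.0
```

>>> {"name": "move_arm", "arguments": {"commands": [{"hand": 5.5, "travel": [0, 0, 0], "twist": [0, 0, 0]}, {"hand": 5.5, "travel": [0, 0, 0], "twist": [0, 0, 0]}, {"hand": 5.5, "travel": [0, 0, 0], "twist": [0, 0, 0]}]}}

```text
time: 8.57
position: [0.6426, -0.1455, 0.0118]
tool_rot: [0.707, 0.707, 0.0, 0.001]
ft_force: [0.8, -0.7, -2.2]
grip_width: 0.0671
grip_force: 30.0
```

```bash
python3 - <<'E'
from meas import *; from rig import robot
o=robot.get_obs(); print(o['position'],o['grip_width'],o['ft_force'],togo(o,(.640,-.144,.0095)))
E
```

```text
[ 0.64258673 -0.14554047  0.01175124] 0.06710234921230546 [ 0.78466151 -0.6634063  -2.17846748] (array([ 0.15, -0.26,  0.22]), array([ 0.11,  0.04, -0.02]))
```

>>> {"name": "move_arm", "arguments": {"commands": [{"hand": 5.5, "travel": [0, 0, 0], "twist": [0, 0, 0]}, {"hand": 5.5, "travel": [0, 0, 0], "twist": [0, 0, 0]}, {"hand": 5.5, "travel": [0, 0, 0], "twist": [0, 0, 0]}]}}

```text
time: 8.82
position: [0.6421, -0.1454, 0.0112]
tool_rot: [0.707, 0.707, 0.0, 0.0]
ft_force: [-0.7, 1.1, -2.2]
grip_width: 0.0667
grip_force: 30.0
```

>>> {"name": "move_arm", "arguments": {"commands": [{"hand": 5.5, "travel": [0, 0, 0], "twist": [0, 0, 0]}, {"hand": 5.5, "travel": [0, 0, 0], "twist": [0, 0, 0]}, {"hand": 5.5, "travel": [0, 0, 0], "twist": [0, 0, 0]}]}}

```text
time: 9.07
position: [0.6418, -0.1453, 0.0107]
tool_rot: [0.707, 0.707, 0.0, 0.0]
ft_force: [-0.2, 0.1, -2.4]
grip_width: 0.0668
grip_force: 30.0
```

>>> {"name": "move_arm", "arguments": {"commands": [{"hand": 5.5, "travel": [0.1, -0.1, 0.1], "twist": [0, 0, 0]}, {"hand": 5.5, "travel": [0, -0.1, 0.05], "twist": [0, 0, 0]}, {"hand": 5.5, "travel": [0, 0, 0], "twist": [0, 0, 0]}, {"hand": 5.5, "travel": [0, 0, 0], "twist": [0, 0, 0]}, {"hand": 5.5, "travel": [0, 0, 0], "twist": [0, 0, 0]}]}}

```text
time: 9.48
position: [0.6397, -0.1443, 0.0091]
tool_rot: [0.707, 0.707, -0.0, -0.0]
ft_force: [-0.4, -0.9, -3.2]
grip_width: 0.0671
grip_force: 30.0
```

>>> {"name": "move_arm", "arguments": {"commands": [{"hand": 5.5, "travel": [0, 0, 0.05], "twist": [0, 0, 0]}, {"hand": 5.5, "travel": [0, 0, 0], "twist": [0, 0, 0]}, {"hand": 5.5, "travel": [0, 0, 0], "twist": [0, 0, 0]}]}}

```text
time: 9.73
position: [0.6398, -0.1443, 0.0089]
tool_rot: [0.707, 0.707, 0.0, 0.0]
ft_force: [-0.8, 0.6, 0.1]
grip_width: 0.0671
grip_force: 30.0
```

The weight has transferred to the rest. Open the jaws and rise.

>>> {"name": "move_arm", "arguments": {"commands": [{"hand": 8.7, "travel": [0, 0, 0], "twist": [0, 0, 0]}, {"hand": 8.7, "travel": [0, 0, 0], "twist": [0, 0, 0]}, {"hand": 8.7, "travel": [0, 0, 0], "twist": [0, 0, 0]}, {"hand": 8.7, "travel": [0, 0, 0], "twist": [0, 0, 0]}, {"hand": 8.7, "travel": [0, 0, 0], "twist": [0, 0, 0]}]}}

```text
time: 10.15
position: [0.64, -0.1443, 0.0087]
tool_rot: [0.707, 0.707, 0.0, 0.0]
ft_force: [-0.1, 0.1, 0.2]
grip_width: 0.0851
grip_force: 0.0
```

>>> {"name": "move_arm", "arguments": {"commands": [{"hand": 8.7, "travel": [0, 0, -1], "twist": [0, 0, 0]}, {"hand": 8.7, "travel": [0, 0, -2], "twist": [0, 0, 0]}, {"hand": 8.7, "travel": [0, 0, -2.5], "twist": [0, 0, 0]}, {"hand": 8.7, "travel": [0, 0, -1.5], "twist": [0, 0, 0]}, {"hand": 8.7, "travel": [0, 0, 0], "twist": [0, 0, 0]}]}}

```text
time: 10.57
position: [0.6428, -0.1454, 0.0833]
tool_rot: [0.707, 0.707, 0.002, 0.004]
ft_force: [0.9, -0.6, 0.3]
grip_width: 0.0872
grip_force: 0.0
```

```bash
python3 - <<'E'
from h import *; from rig import robot
o=robot.get_obs(); print(o['time'],o['position'],togo(o,(.4746,-.2093,.06)))
E
```

```text
10.5667 [ 0.64277564 -0.14538853  0.0832736 ] (array([ -6.39, -16.83,   2.21]), array([ 0.45,  0.18, -0.02]))
```

>>> {"name": "move_arm", "arguments": {"commands": [{"hand": 8.7, "travel": [-0.9, -2.3, 0], "twist": [0, 0, 0]}, {"hand": 8.7, "travel": [-1.3, -3.3, 0], "twist": [0, 0, 0]}, {"hand": 8.7, "travel": [-1.3, -3.3, 0], "twist": [0, 0, 0]}, {"hand": 8.7, "travel": [-1.3, -3.3, 0], "twist": [0, 0, 0]}, {"hand": 8.7, "travel": [-1.0, -2.5, 1], "twist": [0, 0, 0]}]}}

```text
time: 10.98
position: [0.4908, -0.2026, 0.0694]
tool_rot: [0.707, 0.707, -0.0, 0.0]
ft_force: [0.4, -0.2, 0.2]
grip_width: 0.0874
grip_force: 0.0
```

>>> {"name": "move_arm", "arguments": {"commands": [{"hand": 8.7, "travel": [-0.7, -1.8, 1], "twist": [0, 0, 0]}, {"hand": 8.7, "travel": [0, 0, 0], "twist": [0, 0, 0]}, {"hand": 8.7, "travel": [0, 0, 0], "twist": [0, 0, 0]}, {"hand": 8.7, "travel": [0, 0, 0], "twist": [0, 0, 0]}, {"hand": 8.7, "travel": [0, 0, 0], "twist": [0, 0, 0]}]}}

```text
time: 11.4
position: [0.4764, -0.2094, 0.059]
tool_rot: [0.707, 0.707, 0.0, 0.001]
ft_force: [-0.1, -0.4, 0.1]
grip_width: 0.0872
grip_force: 0.0
```

```bash
python3 - <<'E'
from meas import *; from rig import robot
c=look(robot,'w8'); o=c['o']; print(o['time'],o['position'],togo(o,(.4746,-.2093,-.002))); report(c)
E
```

```text
11.4 [ 0.47639477 -0.20943967  0.0589775 ] (array([ 0.02, -0.19,  6.1 ]), array([0.11, 0.06, 0.03]))
lap [255.2 208.4] diam mm [49.6 53.1] xyz [ 0.4748 -0.2087  0.03  ]
lap [508.1 119.3] diam mm [ 81.1 101.1] xyz [ 0.6472 -0.1445  0.03  ]
```

>>> {"name": "move_arm", "arguments": {"commands": [{"hand": 8.7, "travel": [0, -0.1, 2], "twist": [0, 0, 0]}, {"hand": 8.7, "travel": [0, 0, 2], "twist": [0, 0, 0]}, {"hand": 8.7, "travel": [0, 0, 1.3], "twist": [0, 0, 0]}, {"hand": 8.7, "travel": [0, 0, 0.7], "twist": [0, 0, 0]}, {"hand": 8.7, "travel": [0, 0, 0.1], "twist": [0, 0, 0]}]}}

```text
time: 11.87
position: [0.474, -0.2085, -0.0035]
tool_rot: [0.707, 0.707, -0.0, -0.001]
ft_force: [0.3, -0.2, 0.1]
grip_width: 0.0869
grip_force: 0.0
```

>>> {"name": "move_arm", "arguments": {"commands": [{"hand": 7, "travel": [0, 0, 0], "twist": [0, 0, 0]}, {"hand": 7, "travel": [0, 0, 0], "twist": [0, 0, 0]}, {"hand": 4.5, "travel": [0, 0, 0], "twist": [0, 0, 0]}, {"hand": 4.5, "travel": [0, 0, 0], "twist": [0, 0, 0]}, {"hand": 4.5, "travel": [0, 0, 0], "twist": [0, 0, 0]}], "force": 25}}

```text
time: 12.28
position: [0.4742, -0.2095, -0.0017]
tool_rot: [0.707, 0.707, 0.0, 0.001]
ft_force: [0.3, 0.4, -0.0]
grip_width: 0.0613
grip_force: 0.0
```

>>> {"name": "move_arm", "arguments": {"commands": [{"hand": 4.5, "travel": [0, 0, 0], "twist": [0, 0, 0]}, {"hand": 4.5, "travel": [0, 0, 0], "twist": [0, 0, 0]}, {"hand": 4.5, "travel": [0, 0, 0], "twist": [0, 0, 0]}]}}

```text
time: 12.53
position: [0.4744, -0.2096, -0.0018]
tool_rot: [0.707, 0.707, 0.0, 0.001]
ft_force: [0.2, -0.2, 4.6]
grip_width: 0.0571
grip_force: 25.0
```

```bash
python3 - <<'E'
from h import *; from rig import robot
o=robot.get_obs(); print(o['time'],o['position'],o['ft_force'],togo(o,(.6402,-.0462,.09)))
E
```

```text
12.5333 [ 0.4743687  -0.2095743  -0.00178044] [ 0.20258587 -0.15379106  4.64047921] (array([16.34, 16.59, -9.17]), array([ 0.08,  0.05, -0.04]))
```

>>> {"name": "move_arm", "arguments": {"commands": [{"hand": 4.5, "travel": [0, 0, -1], "twist": [0, 0, 0]}, {"hand": 4.5, "travel": [0, 0, -2.5], "twist": [0, 0, 0]}, {"hand": 4.5, "travel": [0, 0, -2.5], "twist": [0, 0, 0]}, {"hand": 4.5, "travel": [1, 1, -2], "twist": [0, 0, 0]}, {"hand": 4.5, "travel": [2.2, 2.2, -1], "twist": [0, 0, 0]}], "force": 30}}

```text
time: 12.95
position: [0.5046, -0.1789, 0.0899]
tool_rot: [0.709, 0.706, -0.001, 0.0]
ft_force: [0.7, -0.3, -2.4]
grip_width: 0.0571
grip_force: 30.0
```

>>> {"name": "move_arm", "arguments": {"commands": [{"hand": 4.5, "travel": [2.6, 2.7, 0], "twist": [0, 0, 0]}, {"hand": 4.5, "travel": [2.6, 2.7, 0], "twist": [0, 0, 0]}, {"hand": 4.5, "travel": [2.6, 2.7, 0], "twist": [0, 0, 0]}, {"hand": 4.5, "travel": [2.6, 2.7, 0], "twist": [0, 0, 0]}, {"hand": 4.5, "travel": [1.8, 1.7, 0], "twist": [0, 0, 0]}]}}

```text
time: 13.37
position: [0.6325, -0.0526, 0.0878]
tool_rot: [0.707, 0.707, 0.0, 0.0]
ft_force: [-0.0, -0.0, -2.3]
grip_width: 0.0567
grip_force: 30.0
```

>>> {"name": "move_arm", "arguments": {"commands": [{"hand": 4.5, "travel": [0.9, 0.9, 1], "twist": [0, 0, 0]}, {"hand": 4.5, "travel": [0, 0, 2], "twist": [0, 0, 0]}, {"hand": 4.5, "travel": [0, 0, 1], "twist": [0, 0, 0]}, {"hand": 4.5, "travel": [0, 0, 0], "twist": [0, 0, 0]}, {"hand": 4.5, "travel": [0, 0, 0], "twist": [0, 0, 0]}]}}

```text
time: 13.78
position: [0.6376, -0.0468, 0.0462]
tool_rot: [0.708, 0.707, -0.001, -0.002]
ft_force: [0.6, -0.4, -2.9]
grip_width: 0.0569
grip_force: 30.0
```

>>> {"name": "move_arm", "arguments": {"commands": [{"hand": 4.5, "travel": [0, 0, 0], "twist": [0, 0, 0]}, {"hand": 4.5, "travel": [0, 0, 0], "twist": [0, 0, 0]}, {"hand": 4.5, "travel": [0, 0, 0], "twist": [0, 0, 0]}, {"hand": 4.5, "travel": [0, 0, 0], "twist": [0, 0, 0]}, {"hand": 4.5, "travel": [0, 0, 0], "twist": [0, 0, 0]}]}}

```text
time: 14.2
position: [0.64, -0.0466, 0.0483]
tool_rot: [0.707, 0.707, 0.0, 0.0]
ft_force: [0.5, 0.6, -2.2]
grip_width: 0.0567
grip_force: 30.0
```

```bash
python3 - <<'E'
from meas import *; from rig import robot
c=look(robot,'w9'); o=c['o']; print(o['time'],o['position'],o['ft_force'],togo(o,(.6402,-.0462,.0105))); report(c)
E
```

```text
14.2 [ 0.64004897 -0.04656231  0.04828218] [ 0.50164739  0.58559353 -2.16338389] (array([0.04, 0.01, 3.78]), array([ 0.05,  0.01, -0.04]))
rest [257.6 200.6] diam mm [64.5 71.7] xyz [ 0.6403 -0.0424  0.011 ]
```

>>> {"name": "move_arm", "arguments": {"commands": [{"hand": 4.5, "travel": [0, 0, 1], "twist": [0, 0, 0]}, {"hand": 4.5, "travel": [0, 0, 1.2], "twist": [0, 0, 0]}, {"hand": 4.5, "travel": [0, 0, 0.8], "twist": [0, 0, 0]}, {"hand": 4.5, "travel": [0, 0, 0.5], "twist": [0, 0, 0]}, {"hand": 4.5, "travel": [0, 0, 0.2], "twist": [0, 0, 0]}]}}

```text
time: 14.67
position: [0.6383, -0.0459, 0.0093]
tool_rot: [0.707, 0.707, -0.001, -0.002]
ft_force: [-5.2, 0.3, 8.3]
grip_width: 0.0569
grip_force: 30.0
```

>>> {"name": "move_arm", "arguments": {"commands": [{"hand": 4.5, "travel": [0, 0, 0], "twist": [0, 0, 0]}, {"hand": 4.5, "travel": [0, 0, 0], "twist": [0, 0, 0]}, {"hand": 4.5, "travel": [0, 0, 0], "twist": [0, 0, 0]}, {"hand": 4.5, "travel": [0, 0, 0], "twist": [0, 0, 0]}, {"hand": 4.5, "travel": [0, 0, 0], "twist": [0, 0, 0]}]}}

```text
time: 15.08
position: [0.64, -0.0463, 0.0108]
tool_rot: [0.707, 0.707, 0.0, 0.0]
ft_force: [-0.5, 0.4, -2.7]
grip_width: 0.0571
grip_force: 30.0
```

>>> {"name": "move_arm", "arguments": {"commands": [{"hand": 4.5, "travel": [0, 0, 0], "twist": [0, 0, 0]}, {"hand": 4.5, "travel": [0, 0, 0], "twist": [0, 0, 0]}, {"hand": 4.5, "travel": [0, 0, 0], "twist": [0, 0, 0]}]}}

```text
time: 15.33
position: [0.6399, -0.0463, 0.0107]
tool_rot: [0.707, 0.707, 0.0, 0.0]
ft_force: [0.2, 0.5, -2.3]
grip_width: 0.0567
grip_force: 30.0
```

>>> {"name": "move_arm", "arguments": {"commands": [{"hand": 4.5, "travel": [0, 0, 0.1], "twist": [0, 0, 0]}, {"hand": 4.5, "travel": [0, 0, 0.05], "twist": [0, 0, 0]}, {"hand": 4.5, "travel": [0, 0, 0], "twist": [0, 0, 0]}, {"hand": 4.5, "travel": [0, 0, 0], "twist": [0, 0, 0]}, {"hand": 4.5, "travel": [0, 0, 0], "twist": [0, 0, 0]}]}}

```text
time: 15.75
position: [0.6399, -0.0463, 0.0093]
tool_rot: [0.707, 0.707, 0.0, 0.0]
ft_force: [0.5, -0.5, 0.1]
grip_width: 0.0571
grip_force: 30.0
```

```bash
python3 - <<'E'
from rig import robot
o=robot.get_obs(); print(o['time'],o['position'],o['ft_force'])
E
```

```text
15.75 [ 0.63989068 -0.04628769  0.0093156 ] [ 0.54962278 -0.50471935  0.08331569]
```

>>> {"name": "move_arm", "arguments": {"commands": [{"hand": 8.7, "travel": [0, 0, 0], "twist": [0, 0, 0]}, {"hand": 8.7, "travel": [0, 0, 0], "twist": [0, 0, 0]}, {"hand": 8.7, "travel": [0, 0, 0], "twist": [0, 0, 0]}, {"hand": 8.7, "travel": [0, 0, 0], "twist": [0, 0, 0]}, {"hand": 8.7, "travel": [0, 0, 0], "twist": [0, 0, 0]}]}}

```text
time: 16.17
position: [0.64, -0.0463, 0.0092]
tool_rot: [0.707, 0.707, 0.0, 0.0]
ft_force: [1.1, 0.2, -0.6]
grip_width: 0.082
grip_force: 0.0
```

>>> {"name": "move_arm", "arguments": {"commands": [{"hand": 8.7, "travel": [0, 0, -1], "twist": [0, 0, 0]}, {"hand": 8.7, "travel": [0, 0, -2], "twist": [0, 0, 0]}, {"hand": 8.7, "travel": [0, 0, -2.5], "twist": [0, 0, 0]}, {"hand": 8.7, "travel": [0.6, -1.1, -2], "twist": [0, 0, 0]}, {"hand": 8.7, "travel": [1.5, -2.9, 0], "twist": [0, 0, 0]}]}}

```text
time: 16.58
position: [0.6081, -0.0282, 0.0898]
tool_rot: [0.708, 0.706, 0.005, 0.008]
ft_force: [1.2, -0.3, 0.3]
grip_width: 0.0874
grip_force: 0.0
```

>>> {"name": "move_arm", "arguments": {"commands": [{"hand": 8.7, "travel": [1.8, -3.5, 0], "twist": [0, 0, 0]}, {"hand": 8.7, "travel": [1.8, -3.5, 0], "twist": [0, 0, 0]}, {"hand": 8.7, "travel": [1.8, -3.5, 0], "twist": [0, 0, 0]}, {"hand": 8.7, "travel": [1.8, -3.5, 0], "twist": [0, 0, 0]}, {"hand": 8.7, "travel": [1.2, -2.3, 1], "twist": [0, 0, 0]}]}}

```text
time: 17.0
position: [0.4334, 0.0602, 0.0758]
tool_rot: [0.707, 0.707, -0.0, -0.0]
ft_force: [0.2, 0.5, -0.6]
grip_width: 0.0871
grip_force: 0.0
```

>>> {"name": "move_arm", "arguments": {"commands": [{"hand": 8.7, "travel": [0.6, -1.1, 1], "twist": [0, 0, 0]}, {"hand": 8.7, "travel": [0, 0, 0], "twist": [0, 0, 0]}, {"hand": 8.7, "travel": [0, 0, 0], "twist": [0, 0, 0]}, {"hand": 8.7, "travel": [0, 0, 0], "twist": [0, 0, 0]}, {"hand": 8.7, "travel": [0, 0, 0], "twist": [0, 0, 0]}]}}

```text
time: 17.42
position: [0.4287, 0.0641, 0.0648]
tool_rot: [0.707, 0.707, 0.001, 0.002]
ft_force: [0.6, 0.5, 0.2]
grip_width: 0.0866
grip_force: 0.0
```

```bash
python3 - <<'E'
from meas import *; from rig import robot
c=look(robot,'w10'); o=c['o']; print(o['time'],o['position'],togo(o,(.4255,.0646,-.002))); report(c)
E
```

```text
17.4167 [0.4286797  0.06409291 0.06479031] (array([ 0.05, -0.34,  6.68]), array([ 0.23,  0.03, -0.06]))
rest [522.9  59.5] diam mm [ 77.6 103.4] xyz [0.6218 0.17   0.011 ]
lap [252.3 205. ] diam mm [40.  43.2] xyz [0.425  0.0655 0.03  ]
```

>>> {"name": "move_arm", "arguments": {"commands": [{"hand": 8.7, "travel": [0.1, -0.2, 2], "twist": [0, 0, 0]}, {"hand": 8.7, "travel": [0, 0, 2], "twist": [0, 0, 0]}, {"hand": 8.7, "travel": [0, 0, 1.4], "twist": [0, 0, 0]}, {"hand": 8.7, "travel": [0, 0, 0.8], "twist": [0, 0, 0]}, {"hand": 8.7, "travel": [0, 0, 0.4], "twist": [0, 0, 0]}]}}

```text
time: 17.88
position: [0.4245, 0.0654, -0.0028]
tool_rot: [0.708, 0.707, -0.0, -0.0]
ft_force: [-0.4, 0.8, -0.6]
grip_width: 0.0868
grip_force: 0.0
```

>>> {"name": "move_arm", "arguments": {"commands": [{"hand": 7, "travel": [0, 0, 0], "twist": [0, 0, 0]}, {"hand": 7, "travel": [0, 0, 0], "twist": [0, 0, 0]}, {"hand": 6, "travel": [0, 0, 0], "twist": [0, 0, 0]}, {"hand": 6, "travel": [0, 0, 0], "twist": [0, 0, 0]}, {"hand": 5, "travel": [0, 0, 0], "twist": [0, 0, 0]}], "force": 20}}

```text
time: 18.3
position: [0.4243, 0.0658, -0.0013]
tool_rot: [0.707, 0.707, 0.0, 0.001]
ft_force: [0.5, 0.3, 0.3]
grip_width: 0.0613
grip_force: 0.0
```

>>> {"name": "move_arm", "arguments": {"commands": [{"hand": 3.5, "travel": [0, 0, 0], "twist": [0, 0, 0]}, {"hand": 3.5, "travel": [0, 0, 0], "twist": [0, 0, 0]}, {"hand": 3.5, "travel": [0, 0, 0], "twist": [0, 0, 0]}, {"hand": 3.5, "travel": [0, 0, 0], "twist": [0, 0, 0]}, {"hand": 3.5, "travel": [0, 0, 0], "twist": [0, 0, 0]}]}}

```text
time: 18.72
position: [0.4243, 0.0658, -0.0015]
tool_rot: [0.707, 0.707, 0.0, 0.0]
ft_force: [0.0, 0.7, 5.7]
grip_width: 0.0471
grip_force: 20.0
```

```bash
python3 - <<'E'
from h import *; from rig import robot
o=robot.get_obs(); print(o['time'],o['position'],o['ft_force'],o['grip_width'],o['grip_force'],togo(o,(.634,.0622,.05)))
E
```

```text
18.7167 [ 0.42431506  0.06578887 -0.0015398 ] [0.02001903 0.71350027 5.68539552] 0.047103696695867336 20.00126408336655 (array([-0.35, 20.97, -5.13]), array([ 0.07,  0.01, -0.02]))
```

>>> {"name": "move_arm", "arguments": {"commands": [{"hand": 3.5, "travel": [0, 0, -1], "twist": [0, 0, 0]}, {"hand": 3.5, "travel": [0, 0, -2], "twist": [0, 0, 0]}, {"hand": 3.5, "travel": [0, 1, -2], "twist": [0, 0, 0]}, {"hand": 3.5, "travel": [0, 2.5, -1], "twist": [0, 0, 0]}, {"hand": 3.5, "travel": [-0.1, 3.5, 0], "twist": [0, 0, 0]}], "force": 25}}

```text
time: 19.13
position: [0.4911, 0.0654, 0.0596]
tool_rot: [0.707, 0.707, -0.001, -0.002]
ft_force: [1.1, -0.8, -0.9]
grip_width: 0.0472
grip_force: 25.0
```

>>> {"name": "move_arm", "arguments": {"commands": [{"hand": 3.5, "travel": [-0.1, 3.5, 0], "twist": [0, 0, 0]}, {"hand": 3.5, "travel": [-0.1, 3.5, 0], "twist": [0, 0, 0]}, {"hand": 3.5, "travel": [0, 3.5, 0], "twist": [0, 0, 0]}, {"hand": 3.5, "travel": [0, 2.3, 0], "twist": [0, 0, 0]}, {"hand": 3.5, "travel": [0, 1.2, 1], "twist": [0, 0, 0]}]}}

```text
time: 19.55
position: [0.6391, 0.0623, 0.0494]
tool_rot: [0.707, 0.707, 0.002, 0.003]
ft_force: [1.1, -0.1, -0.5]
grip_width: 0.0472
grip_force: 25.0
```

>>> {"name": "move_arm", "arguments": {"commands": [{"hand": 3.5, "travel": [0, 0, 1], "twist": [0, 0, 0]}, {"hand": 3.5, "travel": [0, 0, 0.5], "twist": [0, 0, 0]}, {"hand": 3.5, "travel": [0, 0, 0], "twist": [0, 0, 0]}, {"hand": 3.5, "travel": [0, 0, 0], "twist": [0, 0, 0]}, {"hand": 3.5, "travel": [0, 0, 0], "twist": [0, 0, 0]}]}}

```text
time: 19.97
position: [0.6324, 0.0629, 0.033]
tool_rot: [0.707, 0.707, -0.001, -0.001]
ft_force: [0.2, -0.1, -1.6]
grip_width: 0.0474
grip_force: 25.0
```

>>> {"name": "move_arm", "arguments": {"commands": [{"hand": 3.5, "travel": [0, 0, 0], "twist": [0, 0, 0]}, {"hand": 3.5, "travel": [0, 0, 0], "twist": [0, 0, 0]}, {"hand": 3.5, "travel": [0, 0, 0], "twist": [0, 0, 0]}, {"hand": 3.5, "travel": [0, 0, 0], "twist": [0, 0, 0]}, {"hand": 3.5, "travel": [0, 0, 0], "twist": [0, 0, 0]}]}}

```text
time: 20.38
position: [0.634, 0.0627, 0.0335]
tool_rot: [0.707, 0.707, 0.0, 0.0]
ft_force: [-1.0, 0.4, -0.7]
grip_width: 0.0471
grip_force: 25.0
```

```bash
python3 - <<'E'
from meas import *; from rig import robot
c=look(robot,'w11'); o=c['o']; print(o['time'],o['position'],o['ft_force'],togo(o,(.6343,.063,.0105))); report(c)
E
```

```text
20.3833 [0.63400279 0.06273552 0.03347845] [-0.98410669  0.40482935 -0.68629051] (array([0.03, 0.03, 2.3 ]), array([ 0.03,  0.  , -0.03]))
```

>>> {"name": "move_arm", "arguments": {"commands": [{"hand": 3.5, "travel": [0, 0, 0.7], "twist": [0, 0, 0]}, {"hand": 3.5, "travel": [0, 0, 0.7], "twist": [0, 0, 0]}, {"hand": 3.5, "travel": [0, 0, 0.5], "twist": [0, 0, 0]}, {"hand": 3.5, "travel": [0, 0, 0.2], "twist": [0, 0, 0]}, {"hand": 3.5, "travel": [0, 0, 0], "twist": [0, 0, 0]}]}}

```text
time: 20.85
position: [0.633, 0.0628, 0.0109]
tool_rot: [0.707, 0.707, -0.001, -0.001]
ft_force: [0.0, -0.3, -1.5]
grip_width: 0.0471
grip_force: 25.0
```

>>> {"name": "move_arm", "arguments": {"commands": [{"hand": 3.5, "travel": [0, 0, 0], "twist": [0, 0, 0]}, {"hand": 3.5, "travel": [0, 0, 0], "twist": [0, 0, 0]}, {"hand": 3.5, "travel": [0, 0, 0.1], "twist": [0, 0, 0]}, {"hand": 3.5, "travel": [0, 0, 0], "twist": [0, 0, 0]}, {"hand": 3.5, "travel": [0, 0, 0], "twist": [0, 0, 0]}]}}

```text
time: 21.27
position: [0.634, 0.0628, 0.0113]
tool_rot: [0.707, 0.707, 0.0, 0.0]
ft_force: [-0.6, -0.3, -0.9]
grip_width: 0.047
grip_force: 25.0
```

>>> {"name": "move_arm", "arguments": {"commands": [{"hand": 3.5, "travel": [0, 0, 0.1], "twist": [0, 0, 0]}, {"hand": 3.5, "travel": [0, 0, 0], "twist": [0, 0, 0]}, {"hand": 3.5, "travel": [0, 0, 0], "twist": [0, 0, 0]}, {"hand": 3.5, "travel": [0, 0, 0], "twist": [0, 0, 0]}]}}

```text
time: 21.6
position: [0.6338, 0.0627, 0.0101]
tool_rot: [0.707, 0.707, -0.0, -0.0]
ft_force: [-1.3, -0.5, -0.7]
grip_width: 0.0476
grip_force: 25.0
```

>>> {"name": "move_arm", "arguments": {"commands": [{"hand": 3.5, "travel": [0, 0, 0.07], "twist": [0, 0, 0]}, {"hand": 3.5, "travel": [0, 0, 0], "twist": [0, 0, 0]}, {"hand": 3.5, "travel": [0, 0, 0], "twist": [0, 0, 0]}, {"hand": 3.5, "travel": [0, 0, 0], "twist": [0, 0, 0]}]}}

```text
time: 21.93
position: [0.634, 0.0627, 0.0096]
tool_rot: [0.707, 0.707, 0.0, 0.0]
ft_force: [-1.0, -0.2, 0.2]
grip_width: 0.0473
grip_force: 25.0
```

>>> {"name": "move_arm", "arguments": {"commands": [{"hand": 3.5, "travel": [0, 0, 0], "twist": [0, 0, 0]}, {"hand": 3.5, "travel": [0, 0, 0], "twist": [0, 0, 0]}]}}

```text
time: 22.1
position: [0.634, 0.0627, 0.0096]
tool_rot: [0.707, 0.707, 0.0, 0.0]
ft_force: [-0.3, -0.1, 1.0]
grip_width: 0.0471
grip_force: 25.0
```

>>> {"name": "move_arm", "arguments": {"commands": [{"hand": 8.7, "travel": [0, 0, 0], "twist": [0, 0, 0]}, {"hand": 8.7, "travel": [0, 0, 0], "twist": [0, 0, 0]}, {"hand": 8.7, "travel": [0, 0, 0], "twist": [0, 0, 0]}, {"hand": 8.7, "travel": [0, 0, 0], "twist": [0, 0, 0]}, {"hand": 8.7, "travel": [0, 0, 0], "twist": [0, 0, 0]}]}}

```text
time: 22.52
position: [0.6339, 0.0627, 0.0095]
tool_rot: [0.707, 0.707, 0.0, 0.0]
ft_force: [-0.4, 0.2, 0.5]
grip_width: 0.0728
grip_force: 0.0
```

>>> {"name": "move_arm", "arguments": {"commands": [{"hand": 8.7, "travel": [0, 0, -1], "twist": [0, 0, 0]}, {"hand": 8.7, "travel": [0, 0, -2], "twist": [0, 0, 0]}, {"hand": 8.7, "travel": [0, 0, -3], "twist": [0, 0, 0]}, {"hand": 8.7, "travel": [1, -1.5, -3], "twist": [0, 0, 0]}, {"hand": 8.7, "travel": [1.2, -2.5, -1], "twist": [0, 0, 0]}]}}

```text
time: 22.93
position: [0.5998, 0.0839, 0.1147]
tool_rot: [0.708, 0.706, 0.004, 0.005]
ft_force: [0.4, 0.3, 0.2]
grip_width: 0.087
grip_force: 0.0
```

>>> {"name": "move_arm", "arguments": {"commands": [{"hand": 8.7, "travel": [1.6, -3.4, 0], "twist": [0, 0, 0]}, {"hand": 8.7, "travel": [1, -2.6, 0], "twist": [0, 0, 0]}, {"hand": 8.7, "travel": [0, 0, 0], "twist": [0, 0, 0]}, {"hand": 8.7, "travel": [0, 0, 0], "twist": [0, 0, 0]}, {"hand": 8.7, "travel": [0, 0, 0], "twist": [0, 0, 0]}]}}

```text
time: 23.35
position: [0.5353, 0.1107, 0.1104]
tool_rot: [0.707, 0.707, 0.001, 0.001]
ft_force: [0.1, 0.2, -0.0]
grip_width: 0.087
grip_force: 0.0
```

>>> {"name": "move_arm", "arguments": {"commands": [{"hand": 8.7, "travel": [0, 0, 0], "twist": [0, 0, 0]}, {"hand": 8.7, "travel": [0, 0, 0], "twist": [0, 0, 0]}, {"hand": 8.7, "travel": [0, 0, 0], "twist": [0, 0, 0]}, {"hand": 8.7, "travel": [0, 0, 0], "twist": [0, 0, 0]}, {"hand": 8.7, "travel": [0, 0, 0], "twist": [0, 0, 0]}]}}

```text
time: 23.77
position: [0.5342, 0.1105, 0.1092]
tool_rot: [0.707, 0.707, -0.0, -0.0]
ft_force: [0.0, -0.4, 0.2]
grip_width: 0.0872
grip_force: 0.0
```

```bash
python3 - <<'E'
from meas import *; from rig import robot
c=look(robot,'w12'); o=c['o']; print(o['time'],o['position'],togo(o,(.4772,.1872,.06))); report(c)
a=c['frame'].copy(); [cv2.ellipse(a,e,(255,0,0),1) for _,e in find(c)]; cv2.imwrite('pics/w12m.png',a[:,:,::-1])
E
```

```text
23.7667 [0.53420141 0.11051943 0.1092258 ] (array([ 7.66, -5.71,  4.92]), array([-0.01, -0.  , -0.05]))
rest [364.8 118.1] diam mm [77.5 85.5] xyz [0.6321 0.1734 0.011 ]
lap [188.8 102.2] diam mm [33.2 35.2] xyz [0.4772 0.1873 0.03  ]
```

View pics/w12m.png

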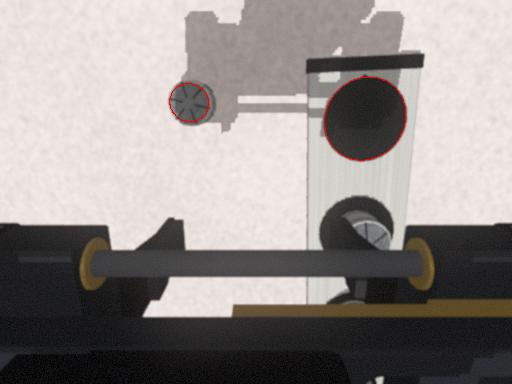

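w12: lap 38 is at (189,102) and rest 1 at (365,118), both fitted cleanly. Lap 48 is visible on rest 2 at about (370,235). Next, lap 38.

>>> {"name": "move_arm", "arguments": {"commands": [{"hand": 7, "travel": [1.5, -1.1, 0], "twist": [0, 0, 0]}, {"hand": 7, "travel": [2.5, -1.9, 1], "twist": [0, 0, 0]}, {"hand": 7, "travel": [2.2, -1.6, 2], "twist": [0, 0, 0]}, {"hand": 7, "travel": [1.5, -1.1, 1.9], "twist": [0, 0, 0]}, {"hand": 7, "travel": [0, 0, 0], "twist": [0, 0, 0]}]}}

```text
time: 24.23
position: [0.4712, 0.1894, 0.0577]
tool_rot: [0.706, 0.708, -0.004, -0.003]
ft_force: [0.3, 0.1, 0.0]
grip_width: 0.0709
grip_force: 0.0
```

>>> {"name": "move_arm", "arguments": {"commands": [{"hand": 7, "travel": [0, 0, 0], "twist": [0, 0, 0]}, {"hand": 7, "travel": [0, 0, 0], "twist": [0, 0, 0]}, {"hand": 7, "travel": [0, 0, 0], "twist": [0, 0, 0]}, {"hand": 7, "travel": [0, 0, 0], "twist": [0, 0, 0]}]}}

```text
time: 24.57
position: [0.4787, 0.1872, 0.0613]
tool_rot: [0.708, 0.706, 0.001, 0.001]
ft_force: [0.4, -0.9, 0.2]
grip_width: 0.0699
grip_force: 0.0
```

```bash
python3 - <<'E'
from meas import *; from rig import robot
c=look(robot,'w13'); o=c['o']; print(o['time'],o['position'],o['grip_width'],togo(o,(.4772,.1873,-.002))); report(c)
E
```

```text
24.5667 [0.47871733 0.18717788 0.0613427 ] 0.06989049404924506 (array([ 0.01, -0.17,  6.33]), array([ 0.16, -0.02, -0.1 ]))
lap [254.8 207.9] diam mm [31.  32.6] xyz [0.4769 0.1875 0.03  ]
```

>>> {"name": "move_arm", "arguments": {"commands": [{"hand": 7, "travel": [0, -0.1, 2], "twist": [0, 0, 0]}, {"hand": 7, "travel": [0, 0, 2], "twist": [0, 0, 0]}, {"hand": 7, "travel": [0, 0, 1.3], "twist": [0, 0, 0]}, {"hand": 7, "travel": [0, 0, 0.7], "twist": [0, 0, 0]}, {"hand": 7, "travel": [0, 0, 0.2], "twist": [0, 0, 0]}]}}

```text
time: 25.03
position: [0.4759, 0.1873, -0.0023]
tool_rot: [0.708, 0.707, -0.0, -0.0]
ft_force: [0.6, 0.1, -0.6]
grip_width: 0.0701
grip_force: 0.0
```

>>> {"name": "move_arm", "arguments": {"commands": [{"hand": 5.5, "travel": [0, 0, 0], "twist": [0, 0, 0]}, {"hand": 5.5, "travel": [0, 0, 0], "twist": [0, 0, 0]}, {"hand": 4.5, "travel": [0, 0, 0], "twist": [0, 0, 0]}, {"hand": 4.5, "travel": [0, 0, 0], "twist": [0, 0, 0]}, {"hand": 4.5, "travel": [0, 0, 0], "twist": [0, 0, 0]}], "force": 15}}

```text
time: 25.45
position: [0.4764, 0.1879, -0.0009]
tool_rot: [0.707, 0.707, 0.001, 0.0]
ft_force: [-0.7, -0.3, 0.2]
grip_width: 0.0479
grip_force: 0.0
```

>>> {"name": "move_arm", "arguments": {"commands": [{"hand": 2.5, "travel": [0, 0, 0], "twist": [0, 0, 0]}, {"hand": 2.5, "travel": [0, 0, 0], "twist": [0, 0, 0]}, {"hand": 2.5, "travel": [0, 0, 0], "twist": [0, 0, 0]}, {"hand": 2.5, "travel": [0, 0, 0], "twist": [0, 0, 0]}, {"hand": 2.5, "travel": [0, 0, 0], "twist": [0, 0, 0]}]}}

```text
time: 25.87
position: [0.4763, 0.1879, -0.0013]
tool_rot: [0.707, 0.707, 0.0, 0.0]
ft_force: [-0.3, 0.3, 3.4]
grip_width: 0.0374
grip_force: 15.0
```

```bash
python3 - <<'E'
from h import *; from rig import robot
o=robot.get_obs(); print(o['time'],o['position'],o['ft_force'],o['grip_width'],o['grip_force'],togo(o,(.632,.1727,.05)))
E
```

```text
25.8667 [ 0.47628039  0.18788584 -0.00127505] [-0.33662723  0.26620327  3.35495962] 0.0374101738088843 15.00058268153225 (array([-1.51, 15.58, -5.11]), array([ 0.05, -0.01, -0.02]))
```

>>> {"name": "move_arm", "arguments": {"commands": [{"hand": 2.5, "travel": [0, 0, -1], "twist": [0, 0, 0]}, {"hand": 2.5, "travel": [0, 0, -2], "twist": [0, 0, 0]}, {"hand": 2.5, "travel": [0, 1, -2], "twist": [0, 0, 0]}, {"hand": 2.5, "travel": [-0.3, 2.6, 0], "twist": [0, 0, 0]}, {"hand": 2.5, "travel": [-0.3, 3, 0], "twist": [0, 0, 0]}], "force": 20}}

```text
time: 26.28
position: [0.5407, 0.182, 0.0501]
tool_rot: [0.707, 0.707, -0.001, -0.0]
ft_force: [0.6, -0.2, -1.7]
grip_width: 0.0369
grip_force: 20.0
```

>>> {"name": "move_arm", "arguments": {"commands": [{"hand": 2.5, "travel": [-0.3, 3, 0], "twist": [0, 0, 0]}, {"hand": 2.5, "travel": [-0.3, 3, 0], "twist": [0, 0, 0]}, {"hand": 2.5, "travel": [-0.2, 2, 0.5], "twist": [0, 0, 0]}, {"hand": 2.5, "travel": [-0.1, 1, 0.5], "twist": [0, 0, 0]}, {"hand": 2.5, "travel": [0, 0, 0.5], "twist": [0, 0, 0]}]}}

```text
time: 26.7
position: [0.634, 0.1722, 0.0334]
tool_rot: [0.708, 0.707, 0.001, 0.001]
ft_force: [0.3, -0.3, -1.2]
grip_width: 0.0375
grip_force: 20.0
```

>>> {"name": "move_arm", "arguments": {"commands": [{"hand": 2.5, "travel": [0, 0, 0], "twist": [0, 0, 0]}, {"hand": 2.5, "travel": [0, 0, 0], "twist": [0, 0, 0]}, {"hand": 2.5, "travel": [0, 0, 0], "twist": [0, 0, 0]}, {"hand": 2.5, "travel": [0, 0, 0], "twist": [0, 0, 0]}, {"hand": 2.5, "travel": [0, 0, 0], "twist": [0, 0, 0]}]}}

```text
time: 27.12
position: [0.6312, 0.1731, 0.0338]
tool_rot: [0.707, 0.707, -0.0, -0.0]
ft_force: [-0.6, 0.1, -1.4]
grip_width: 0.0371
grip_force: 20.0
```

>>> {"name": "move_arm", "arguments": {"commands": [{"hand": 2.5, "travel": [0, 0, 0], "twist": [0, 0, 0]}, {"hand": 2.5, "travel": [0, 0, 0], "twist": [0, 0, 0]}, {"hand": 2.5, "travel": [0, 0, 0], "twist": [0, 0, 0]}, {"hand": 2.5, "travel": [0, 0, 0], "twist": [0, 0, 0]}, {"hand": 2.5, "travel": [0, 0, 0], "twist": [0, 0, 0]}]}}

```text
time: 27.53
position: [0.6319, 0.1727, 0.0335]
tool_rot: [0.707, 0.707, 0.0, 0.0]
ft_force: [-0.5, -0.3, -0.7]
grip_width: 0.0371
grip_force: 20.0
```

```bash
python3 - <<'E'
from h import *; from rig import robot
o=robot.get_obs(); print(o['time'],o['position'],o['ft_force'],o['grip_width'],o['grip_force'],togo(o,(.632,.1731,.012)))
E
```

```text
27.5333 [0.63191036 0.17274009 0.03348466] [-0.49882532 -0.26120545 -0.72133796] 0.03712433640182138 19.99928999264739 (array([0.04, 0.01, 2.15]), array([ 0.  ,  0.  , -0.02]))
```

>>> {"name": "move_arm", "arguments": {"commands": [{"hand": 2.5, "travel": [0, 0, 0.7], "twist": [0, 0, 0]}, {"hand": 2.5, "travel": [0, 0, 0.7], "twist": [0, 0, 0]}, {"hand": 2.5, "travel": [0, 0, 0.5], "twist": [0, 0, 0]}, {"hand": 2.5, "travel": [0, 0, 0.2], "twist": [0, 0, 0]}, {"hand": 2.5, "travel": [0, 0, 0.1], "twist": [0, 0, 0]}]}}

```text
time: 27.95
position: [0.6312, 0.1727, 0.0103]
tool_rot: [0.707, 0.707, -0.001, -0.001]
ft_force: [0.1, -0.3, -0.4]
grip_width: 0.0373
grip_force: 20.0
```

>>> {"name": "move_arm", "arguments": {"commands": [{"hand": 2.5, "travel": [0, 0, 0], "twist": [0, 0, 0]}, {"hand": 2.5, "travel": [0, 0, 0], "twist": [0, 0, 0]}, {"hand": 2.5, "travel": [0, 0, 0.1], "twist": [0, 0, 0]}, {"hand": 2.5, "travel": [0, 0, 0], "twist": [0, 0, 0]}, {"hand": 2.5, "travel": [0, 0, 0], "twist": [0, 0, 0]}]}}

```text
time: 28.37
position: [0.632, 0.1728, 0.0107]
tool_rot: [0.707, 0.707, 0.0, 0.0]
ft_force: [0.0, -0.7, -0.5]
grip_width: 0.0369
grip_force: 20.0
```

>>> {"name": "move_arm", "arguments": {"commands": [{"hand": 2.5, "travel": [0, 0, 0.07], "twist": [0, 0, 0]}, {"hand": 2.5, "travel": [0, 0, 0], "twist": [0, 0, 0]}, {"hand": 2.5, "travel": [0, 0, 0], "twist": [0, 0, 0]}, {"hand": 2.5, "travel": [0, 0, 0], "twist": [0, 0, 0]}]}}

```text
time: 28.7
position: [0.632, 0.1727, 0.0099]
tool_rot: [0.707, 0.707, 0.0, 0.0]
ft_force: [0.2, 0.1, -1.5]
grip_width: 0.0371
grip_force: 20.0
```

>>> {"name": "move_arm", "arguments": {"commands": [{"hand": 2.5, "travel": [0, 0, 0], "twist": [0, 0, 0]}, {"hand": 2.5, "travel": [0, 0, 0], "twist": [0, 0, 0]}, {"hand": 2.5, "travel": [0, 0, 0], "twist": [0, 0, 0]}]}}

```text
time: 28.95
position: [0.632, 0.1728, 0.0098]
tool_rot: [0.707, 0.707, 0.0, 0.0]
ft_force: [-0.8, -0.4, 0.1]
grip_width: 0.0371
grip_force: 20.0
```

>>> {"name": "move_arm", "arguments": {"commands": [{"hand": 2.5, "travel": [0, 0, 0.04], "twist": [0, 0, 0]}, {"hand": 2.5, "travel": [0, 0, 0], "twist": [0, 0, 0]}, {"hand": 2.5, "travel": [0, 0, 0], "twist": [0, 0, 0]}, {"hand": 2.5, "travel": [0, 0, 0], "twist": [0, 0, 0]}]}}

```text
time: 29.28
position: [0.632, 0.1728, 0.0098]
tool_rot: [0.707, 0.707, 0.0, 0.0]
ft_force: [-1.0, -0.5, 3.4]
grip_width: 0.0375
grip_force: 20.0
```

>>> {"name": "move_arm", "arguments": {"commands": [{"hand": 6, "travel": [0, 0, 0], "twist": [0, 0, 0]}, {"hand": 6, "travel": [0, 0, 0], "twist": [0, 0, 0]}, {"hand": 6, "travel": [0, 0, 0], "twist": [0, 0, 0]}, {"hand": 6, "travel": [0, 0, 0], "twist": [0, 0, 0]}, {"hand": 6, "travel": [0, 0, 0], "twist": [0, 0, 0]}]}}

```text
time: 29.7
position: [0.6318, 0.1727, 0.009]
tool_rot: [0.707, 0.707, -0.0, -0.0]
ft_force: [-0.2, -0.1, -0.8]
grip_width: 0.0579
grip_force: 0.0
```

>>> {"name": "move_arm", "arguments": {"commands": [{"hand": 6, "travel": [0, 0, -1], "twist": [0, 0, 0]}, {"hand": 6, "travel": [0, 0, -2], "twist": [0, 0, 0]}, {"hand": 6, "travel": [0, 0, -3], "twist": [0, 0, 0]}, {"hand": 6, "travel": [0, -1, -3], "twist": [0, 0, 0]}, {"hand": 6, "travel": [-1, -3, -2], "twist": [0, 0, 0]}]}}

```text
time: 30.12
position: [0.5981, 0.1638, 0.1233]
tool_rot: [0.707, 0.707, 0.005, 0.004]
ft_force: [1.1, -0.2, 1.8]
grip_width: 0.0599
grip_force: 0.0
```

>>> {"name": "move_arm", "arguments": {"commands": [{"hand": 6, "travel": [-2, -3.5, 0], "twist": [0, 0, 0]}, {"hand": 6, "travel": [-2, -3.5, 0], "twist": [0, 0, 0]}, {"hand": 6, "travel": [-2, -3.5, 0], "twist": [0, 0, 0]}, {"hand": 6, "travel": [-2, -3.5, 0], "twist": [0, 0, 0]}, {"hand": 6, "travel": [-2, -3.5, 0], "twist": [0, 0, 0]}]}}

```text
time: 30.53
position: [0.4155, 0.0623, 0.1203]
tool_rot: [0.707, 0.707, 0.001, 0.001]
ft_force: [0.0, -0.4, -0.6]
grip_width: 0.0602
grip_force: 0.0
```

>>> {"name": "move_arm", "arguments": {"commands": [{"hand": 6, "travel": [0, -1, 0], "twist": [0, 0, 0]}, {"hand": 6, "travel": [0, 0, 0], "twist": [0, 0, 0]}, {"hand": 6, "travel": [0, 0, 0], "twist": [0, 0, 0]}, {"hand": 6, "travel": [0, 0, 0], "twist": [0, 0, 0]}, {"hand": 6, "travel": [0, 0, 0], "twist": [0, 0, 0]}]}}

```text
time: 30.95
position: [0.4096, 0.063, 0.1197]
tool_rot: [0.707, 0.707, 0.001, 0.001]
ft_force: [-0.6, 0.1, 0.3]
grip_width: 0.0603
grip_force: 0.0
```

```bash
python3 - <<'E'
from h import *; from rig import robot
o=robot.get_obs(); print(o['time'],o['position'])
t=robot.camera('top'); s=robot.camera('side'); np.save('tf.npy',t,allow_pickle=True)
cv2.imwrite('pics/final.png',np.vstack([cv2.resize(t['frame'][110:210,80:450],None,fx=2,fy=2),cv2.resize(s['frame'][80:340,160:420],(740,380))[:, :]])[:,:,::-1])
f=t['frame'].astype(int); m=np.zeros(f.shape[:2],np.uint8)
m[135:195,165:360]=((f.max(2)>55)&(f[:,:,2]-f[:,:,0]>3))[135:195,165:360]
for b in sorted(blobs(cv2.morphologyEx(m,cv2.MORPH_OPEN,np.ones((3,3),np.uint8)),60,2500),key=lambda b:cen(b)[0]):
    e=cv2.fitEllipse(cv2.convexHull(b)); print(np.round(e[0],1),np.round(e[1],1),np.round(plane(t,e[0],.041)[0],4))
E
```

```text
30.95 [0.40964603 0.06298214 0.11968043]
[190.1 164. ] [15.6 16.5] [0.6324 0.1723 0.041 ]
[239.3 162.5] [19.8 20.6] [0.6343 0.0622 0.041 ]
[287.9 159.3] [24.3 24.9] [ 0.64   -0.0467  0.041 ]
[331.3 158.8] [28.4 29.2] [ 0.6398 -0.144   0.041 ]
```

View pics/final.png

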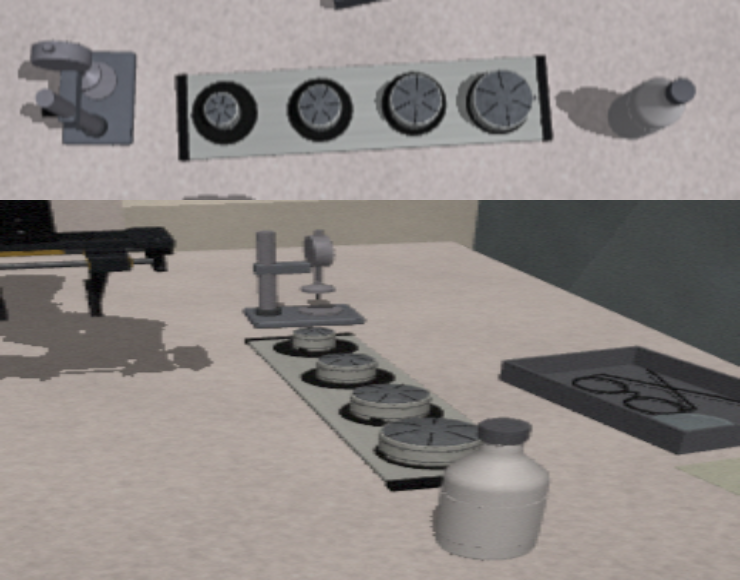

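The final view shows the laps growing in size away from the gauge (crop columns 221, 319, 416 and 502). Each is centred on its rest to about 1 mm, and the gauge and bottle have not moved.

```bash
python3 -c "
from rig import robot
print(robot.hand_in())"
```

```text
the job is handed in; nothing more can be done
None
```

The job is handed in: laps 38, 48, 58 and 68 stand upright on rests 1 to 4, smallest next to the gauge, each centred to about 1 mm, with gauge and bottle untouched, in about 31 s of robot time.

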